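# Load bag clasps into the tilted magazine and lock them in

### The job

Load both bag clasps into the tilted rail of the magazine, round red nose first, pushing gently (never ramming) until the orange-tabbed follower is at the bottom stop and the clasps sit end to end against it. Then drop the blue-tabbed keeper into the rail's slot behind them and twist it a quarter turn so that its bar locks under the lips. Let go, and leave everything else on the bench where it is.

Things in the scene. Friction and masses are not known exactly. Their poses are not given: they have to be found in the camera images.
- rail: Aluminium slotted tube, 42 mm wide outside, fixed on a stand, sloping 30 degrees down towards the robot (heading varies). Origin: middle of the channel floor at the mouth, where the lips begin. x runs down the rail, into it; y across; z is the floor's normal, up and leaning towards the robot. Inside 32 mm wide; lips from x = 0 to 140 mm, undersides at z = 9.5, tops at 12.5 mm, slot between them 17 mm wide.
- ramp (a point): Middle of the open loading ramp above the mouth, on its floor (axes as the rail; rail x = -26 mm). The ramp runs from rail x = -52 to 0 mm, floor flush with the channel's, no lips, with 8 mm high side guides that narrow from about 52 mm apart to the channel's 32 mm.
- bottom_stop (a point): Rigid bottom end of the channel, on its floor, at rail x = 140 mm. With the 14 mm follower and both 40 mm clasps home, the noses are at rail x = 126 and 86 mm and the upper clasp's flat tail at 46 mm, so the keeper belongs between x = 0 and 46 mm.
- follower (a joint): Sliding follower in the rail (black block 14 mm long, orange tab in the slot, its top at rail z = 20.5 mm): distance up the rail from its bottom stop, m; 0 = home, its upper face at rail x = 126 mm. Starts 20 to 55 mm up, stays where left, drags with about 4 N when pushed, rigid when home. Ramming it (over 60 N) breaks it.
- clasp_a_center (a point): Clasp A (both alike, about 60 g). Brass flange 40 mm long (x), 30 wide (y), 7 thick: red half-round nose at +x, flat tail at -x. Dark lug on it to grip: 14 mm wide (y), 20 long (x, centred 2 mm tailwards), 7 to 44 mm above the underside. This point: mid-length, 22 mm above the underside; z up the lug. Stands upright, any heading. Flange runs under the lips, lug stands out of the slot.
- clasp_a_nose (a point): Tip of the round red nose of clasp A, half-way up its flange (3.5 mm above the underside, 20 mm ahead of its centre).
- clasp_a: Clasp A: origin at the centre of its underside, axes as at its centre point.
- clasp_b_center (a point): Clasp B (both alike, about 60 g). Brass flange 40 mm long (x), 30 wide (y), 7 thick: red half-round nose at +x, flat tail at -x. Dark lug on it to grip: 14 mm wide (y), 20 long (x, centred 2 mm tailwards), 7 to 44 mm above the underside. This point: mid-length, 22 mm above the underside; z up the lug. Stands upright, any heading. Flange runs under the lips, lug stands out of the slot.
- clasp_b_nose (a point): Tip of the round red nose of clasp B, half-way up its flange (3.5 mm above the underside, 20 mm ahead of its centre).
- clasp_b: Clasp B: origin at the centre of its underside, axes as at its centre point.
- keeper_center (a point): Keeper (T-nut, about 50 g), standing upright: steel bar 24 mm long (x), 14 wide (y), 6 thick at the bottom; stem 11 mm in diameter; black rubber collar 24 mm in diameter, 11 to 15 mm above the underside; blue grip tab 22 mm long (x, parallel to the bar), 10 thick (y), from the collar to 39 mm. This point: on the axis, 20 mm above the underside; z up.
- keeper: The keeper: origin at the centre of the bar's underside, x along the bar, z up the axis. With its bar along the rail it drops through the slot until the collar rests on the lips (its underside is then 1.5 mm above the rail floor); after a quarter turn either way the bar is caught under both lips, and the rubber collar keeps it from sliding.
- spool_red: Bystander, leave alone: red thread spool, 40 mm diameter, 50 mm tall, standing. Origin under its centre.
- spool_gold: Bystander, leave alone: yellow thread spool, 40 mm diameter, 50 mm tall, standing. Origin under its centre.
- rivet_jar: Bystander, leave alone: amber jar, 60 mm diameter, 75 mm tall. Origin under its centre.
- awl: Bystander, leave alone: hand tool 170 mm long with a dark wooden handle, lying down. Origin under its centre.
- trinket_box: Bystander, leave alone: round banded woven box, 95 mm diameter, 60 mm tall. Origin under its centre.
- rivet_tray: Bystander, leave alone: open wooden tray 100 x 70 x 20 mm. Origin under its centre.
- setting_puck: Bystander, leave alone: steel puck, 44 mm diameter, 30 mm tall. Origin under its centre.
Mind the look-alikes: they are no part of the job. What is shaped like the clasp_b but green or pink is not meant. Leave any purple look-alike of the clasp_a alone.

How it is judged:
By the outcome, as a careful person would: the job done as asked, in the order asked, and still so for the second after the job is handed in, with the robot touching nothing.
It also fails if it takes over 72 s, if anything falls off the work surface, if the arm or the gripper's body presses on something with over 40 N, if the wrist force passes 120 N, or if a joint passes its speed limit or range.

### The arm

A 6-joint arm with a two-finger parallel gripper is mounted at the origin on the work surface. World frame = base frame: x ahead of the robot, y to its left, z up, the work surface at z = 0. Lengths are in mm, angles in rad, forces in N, time in s.
With the tool pointing down it reaches from about 275 to 1000 mm from the base axis. Payload 8.4 kg.
Tool frame: the origin (TCP) lies at the very end of the fingers, on their centre line; the grasp point (between the pads) lies 19 mm behind it; z points along the fingers, y is the direction in which the jaws open and shut (so a half turn about z gives the same grasp; the last joint's range is limited). The gripper opens to 85 mm and grips with 20 to 120 N. Pads are 22 mm wide; open, the fingers measure 114 mm over their backs; the gripper's body (76 mm by 85 mm) begins 54 mm behind the grasp point. The pads swing forward as they close: fully open they stand 13 mm farther back than shut.
Start: joints at [1.29, 0.353, 1.633, -0, 1.155, -0.002], TCP at [172, 600.869, 231.281] pointing down, gripper open.
Joint ranges: [-2.63, 2.63], [-0.92, 2.1], [0.06, 2.66], [-1.3, 4.44], [0, 2.69], [-3.02, 3.02]. Speed limits (rad/s): [2.22, 2.22, 2.79, 3.14, 3.14, 3.14].

### API

Orientations are given as [roll, pitch, yaw] about the fixed x, y, z axes, in that order (R = Rz(yaw) Ry(pitch) Rx(roll)).
In Python, from rig import r gives the robot as it stands.
- The arm moves only by the tool jog_arm, never from a script. Its argument "moves" is a list of rows, each an object with "grip": the gripper command: -1 is fully open, 1 is shut, values between are in proportion; "translation": the shift along the tool's x, y, z in m, a list of three; "twist": the turn, a rotation vector about the tool's x, y, z in rad, a list of three. In form: [{"grip": grip, "translation": [dx, dy, dz], "twist": [ax, ay, az]}, ...]. A call has 1 to 10 rows; each row shifts and turns the commanded pose from where the row before left it, along the tool's axes as they then stand; what a row does not reach is not made up. A row lasts 1/12 s, in which the tool goes at most 41.7 mm and 7.16 degrees, less where a joint would pass 70% of its speed; a pose out of reach is approached as far as the arm can. A call with a gripper value outside its range is refused whole. The fingers move at their own pace and stop on an object; "squeeze" is the grip in N (left out, the last holds). Time passes only in rows, so rows that do not move let the fingers close. It gives the time, the measured TCP pose, the force and the opening at its end, in the units of the state.
- r.sense(): the state, without advancing time (a new reading comes with each control period).
- r.grab_frame(name): name is "scene" or "top" or "wrist"; returns (picture, depth): 480x640x3 uint8, red, green, blue; 480x640 float32, mm along the optical axis (not along the pixel's ray), 0 where there is no reading.
- r.calibration(name): a dict with "fx", "fy", "cx", "cy" (pixels), "k1" (the pictures are not rectified: a ray, as slopes to the right and down, at radius r is drawn at 1 + k1 r^2 times it, then the intrinsics apply), "R" (3x3) and "t" (3): a world point X has camera coordinates R X + t. Camera axes: x right, y down, z forward; pixel columns grow to the right and rows downward; lengths in mm; the calibration is good to about 2 mm. A picture is of the moment at which its call begins: read the wrist's pose just before it. calibration takes no time and is no camera call; for the wrist camera it gives the pose at the moment of the call.
- r.sign_off(): hands the job in, once; it reports no verdict.
The state is a dict: "clock": time; "qpos": joint angles; "qvel": joint speeds; "joint_efforts": joint torques, N m; "eef_pos": TCP position; "tcp_rot": TCP orientation; "contact_force": force on the tool from outside, world axes, zero at the start; "wrist_torque": the same for the moment, N m; "opening": opening from 0.0 (shut) to 1.0 (fully open).
Only numpy, scipy, OpenCV 4.12 (cv2) and the standard library are available. Lean on these libraries where they do the work, as an engineer would, in place of code of your own. Each camera call takes 0.05 s, during which the arm holds its last target.

## Working session

There is one attempt and no reset: what is moved stays moved. The work goes in short steps, Python scripts to look and compute and a tool call to move; the robot and the scene stay as the last step left them, time stands still between calls to the robot, and variables do not carry over. Pictures are saved under pics/ and viewed, and the job is handed in when it is done.

Besides the shell and the picture viewer there is one more tool, called after "Emit:" by a JSON object that holds its "op" and its "data". jog_arm: Moves the arm, as the interface text tells. Its arguments: {"type":"object","properties":{"moves":{"type":"array"},"squeeze":{"type":"number"}},"required":["moves"]}

```bash
ls; mkdir -p pics; python3 - <<'E'
from rig import r
import cv2, numpy as np
print(r.sense())
for n in ("scene","top","wrist"):
    c=r.calibration(n); print(n,{k:np.round(v,4).tolist() for k,v in c.items()})
    p,d=r.grab_frame(n); cv2.imwrite(f"pics/{n}0.png",p[:,:,::-1]); np.save(f"pics/{n}0.npy",d)
    np.save(f"pics/{n}0rgb.npy",p)
    import pickle; pickle.dump(c,open(f"pics/{n}0.pkl","wb"))
E
```

```text
pics
{'clock': 0.0, 'qpos': array([ 1.28958049e+00,  3.53663780e-01,  1.63416008e+00,  2.36305740e-05,
        1.15515861e+00, -2.39230748e-03]), 'qvel': array([-0.00141797, -0.00064284,  0.00048341,  0.00058024,  0.00075529,
       -0.00067617]), 'joint_efforts': array([-1.80972864e-03, -6.05269074e+01, -3.42062330e+01, -2.34484205e-04,
        9.73709277e-03,  7.88036303e-08]), 'eef_pos': array([171.8709759 , 600.40613775, 230.54079976]), 'tcp_rot': array([-3.14020289e+00, -2.49301672e-05,  2.86275955e+00]), 'contact_force': array([ 0.28141274, -0.6026653 ,  0.11953846]), 'wrist_torque': array([ 0.02579317, -0.00715093, -0.00087675]), 'opening': 1.000052681454959}
scene {'fx': 484.0088, 'fy': 484.0088, 'cx': 316.0925, 'cy': 229.5456, 'k1': 0.045, 'R': [[0.744, 0.6679, 0.0206], [0.3833, -0.4013, -0.8319], [-0.5473, 0.6268, -0.5546]], 't': [-375.2992, -114.1558, 1613.0493]}
top {'fx': 573.8713, 'fy': 573.8713, 'cx': 313.0004, 'cy': 240.644, 'k1': 0.0507, 'R': [[-0.0104, -0.9999, -0.0124], [-0.9972, 0.0113, -0.0744], [0.0745, 0.0116, -0.9972]], 't': [-2.8937, 519.7201, 1607.9276]}
wrist {'fx': 330.8028, 'fy': 330.8028, 'cx': 316.6665, 'cy': 242.409, 'k1': -0.0413, 'R': [[0.2765, 0.961, -0.0023], [0.9176, -0.2633, 0.2977], [0.2854, -0.0845, -0.9547]], 't': [-624.4108, -38.0716, 381.3561]}
```

View pics/scene0.png

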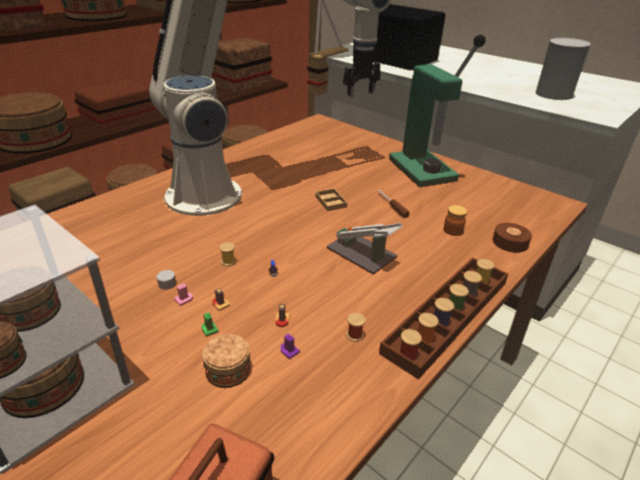

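View pics/top0.png

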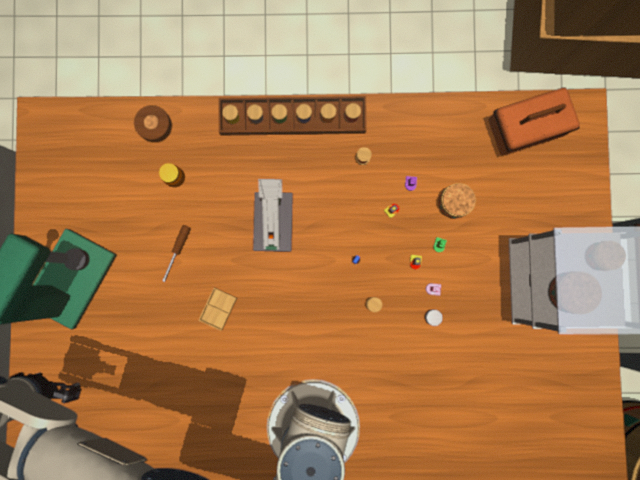

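View pics/wrist0.png

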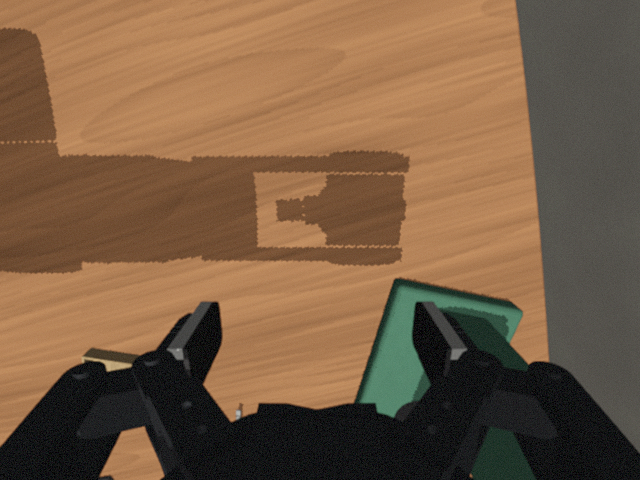

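```bash
cat > h.py <<'E'
import numpy as np, cv2, pickle
from scipy.spatial.transform import Rotation as Ro
def und(c,uv):
    uv=np.atleast_2d(np.array(uv,float)); x=(uv-[c['cx'],c['cy']])/[c['fx'],c['fy']]
    s=x.copy()
    for _ in range(15): s=x/(1+c['k1']*(s**2).sum(1,keepdims=True))
    return s
def ray(c,uv):
    s=und(c,uv); d=np.c_[s,np.ones(len(s))]@c['R']; o=-np.array(c['R']).T@c['t']; return o,d
def onz(c,uv,z):
    o,d=ray(c,uv); return o+d*((z-o[2])/d[:,2])[:,None]
def dep(c,uv,D):
    o,d=ray(c,uv); uv=np.atleast_2d(uv).astype(int); return o+d*D[uv[:,1],uv[:,0]][:,None]
def proj(c,X):
    x=np.atleast_2d(X)@np.array(c['R']).T+c['t']; s=x[:,:2]/x[:,2:]; s=s*(1+c['k1']*(s**2).sum(1,keepdims=True)); return s*[c['fx'],c['fy']]+[c['cx'],c['cy']]
def load(n): return np.load(f'pics/{n}rgb.npy'),np.load(f'pics/{n}.npy'),pickle.load(open(f'pics/{n}.pkl','rb'))
def snap(n,tag):
    from rig import r
    c=r.calibration(n); p,d=r.grab_frame(n); m=f'{n}{tag}'
    cv2.imwrite(f'pics/{m}.png',p[:,:,::-1]); np.save(f'pics/{m}.npy',d); np.save(f'pics/{m}rgb.npy',p); pickle.dump(c,open(f'pics/{m}.pkl','wb')); return p,d,c
def st():
    from rig import r
    s=r.sense(); print('t',round(s['clock'],2),'p',np.round(s['eef_pos'],1),'rpy',np.round(s['tcp_rot'],3),'F',np.round(s['contact_force'],1),'op',round(s['opening'],3),'q',np.round(s['qpos'],2))
    return s
def tool(s): return np.array(s['eef_pos']),Ro.from_euler('xyz',s['tcp_rot']).as_matrix()
def rel(p1,R1):
    "translation in tool axes (mm), then rotvec in tool axes"
    s=st(); p,R=tool(s); print('  d_tool',np.round(R.T@(np.array(p1)-p),1),'rot',np.round(Ro.from_matrix(R.T@R1).as_rotvec(),4))
E
python3 - <<'E'
from h import *
p,d,c=load('top0')
for n,uv in dict(A=(392,210),B=(416,262),keep=(356,259),railtop=(270,180),railbot=(271,247),puck=(434,317)).items(): print(n,onz(c,uv,20).round())
k=cv2.resize(p[140:340,220:460],None,fx=3.2,fy=3,interpolation=cv2.INTER_CUBIC); cv2.imwrite('pics/topz.png',k[:,:,::-1])
E
```

```text
A [[ 604. -234.   20.]]
B [[ 456. -298.   20.]]
keep [[ 466. -129.   20.]]
railtop [[695. 113.  20.]]
railbot [[503. 111.  20.]]
puck [[ 302. -344.   20.]]
```

View pics/topz.png

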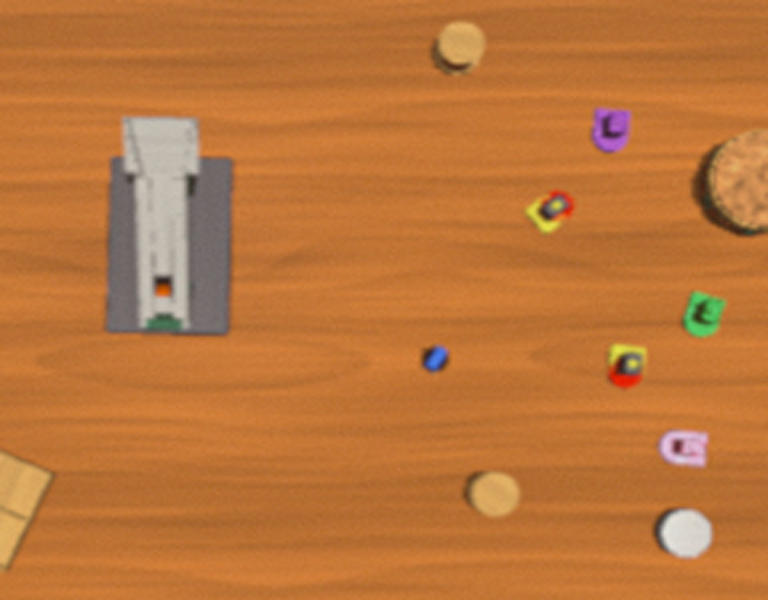

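```bash
python3 - <<'E'
from h import *
p,d,c=load('wrist0'); s=st(); P,R=tool(s)
o=-np.array(c['R']).T@c['t']; print('cam in tool',R.T@(o-P),'cam axes in tool (rows=x,y,z)\n',(np.array(c['R'])@R).round(3)); print(R.round(3))
E
```

```text
t 0.15 p [171.9 600.5 230.7] rpy [-3.141 -0.     2.863] F [ 0.1 -1.1 -0.1] op 1.0 q [ 1.29  0.35  1.63  0.    1.16 -0.  ]
cam in tool [  76.26592141    0.58993859 -143.19821461] cam axes in tool (rows=x,y,z)
 [[-0.001  1.     0.001]
 [-0.955 -0.001 -0.298]
 [-0.298 -0.002  0.955]]
[[-0.961  0.275 -0.   ]
 [ 0.275  0.961 -0.001]
 [ 0.    -0.001 -1.   ]]
```

Emit:
{"op": "jog_arm", "data": {"moves": [{"grip":-1,"translation":[-0.032,-0.022,-0.003],"twist":[0,0,0]},{"grip":-1,"translation":[-0.032,-0.022,-0.003],"twist":[0,0,0]},{"grip":-1,"translation":[-0.032,-0.022,-0.003],"twist":[0,0,0]},{"grip":-1,"translation":[-0.032,-0.022,-0.003],"twist":[0,0,0]},{"grip":-1,"translation":[-0.032,-0.022,-0.003],"twist":[0,0,0]},{"grip":-1,"translation":[-0.032,-0.022,-0.003],"twist":[0,0,0]},{"grip":-1,"translation":[-0.032,-0.022,-0.003],"twist":[0,0,0]},{"grip":-1,"translation":[-0.032,-0.022,-0.003],"twist":[0,0,0]},{"grip":-1,"translation":[-0.032,-0.022,-0.003],"twist":[0,0,0]},{"grip":-1,"translation":[-0.032,-0.022,-0.003],"twist":[0,0,0]}]}}

```text
clock: 0.98
eef_pos: [419.9, 299.6, 261.4]
tcp_rot: [3.142, 0.0, 2.863]
contact_force: [0.8, 0.2, -0.7]
opening: 0.999
```

Emit:
{"op": "jog_arm", "data": {"moves": [{"grip":-1,"translation":[-0.032,-0.022,-0.003],"twist":[0,0,-0.05]},{"grip":-1,"translation":[-0.032,-0.022,-0.003],"twist":[0,0,-0.05]},{"grip":-1,"translation":[-0.032,-0.022,-0.003],"twist":[0,0,-0.05]},{"grip":-1,"translation":[-0.032,-0.022,-0.003],"twist":[0,0,-0.05]},{"grip":-1,"translation":[-0.032,-0.022,-0.003],"twist":[0,0,-0.05]},{"grip":-1,"translation":[-0.025,-0.015,-0.002],"twist":[0,0,-0.03]},{"grip":-1,"translation":[0,0,0],"twist":[0,0,0]},{"grip":-1,"translation":[0,0,0],"twist":[0,0,0]},{"grip":-1,"translation":[0,0,0],"twist":[0,0,0]}]}}

```text
clock: 1.73
eef_pos: [580.4, 149.4, 277.7]
tcp_rot: [3.142, -0.002, -3.141]
contact_force: [-0.4, -0.0, 0.6]
opening: 0.997
```

```bash
python3 - <<'E'
from h import *
st(); snap('wrist','1')
E
```

```text
t 1.73 p [580.4 149.4 277.7] rpy [ 3.142e+00 -2.000e-03 -3.141e+00] F [-0.4 -0.   0.6] op 0.997 q [ 0.25  0.27  1.64  0.    1.23 -1.32]
```

View pics/wrist1.png

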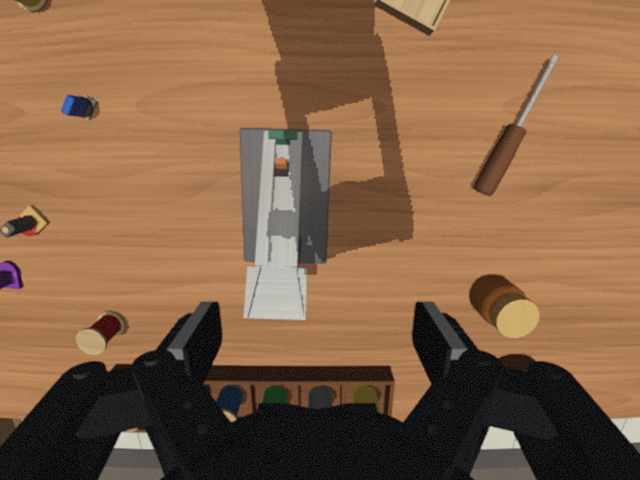

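```bash
python3 - <<'E'
from h import *
p,d,c=load('wrist1')
k=cv2.resize(p[115:330,225:345],None,fx=4.5,fy=2.7,interpolation=cv2.INTER_CUBIC)
k=cv2.resize(p[115:330,225:345],None,fx=2.7,fy=2.7,interpolation=cv2.INTER_CUBIC); cv2.imwrite('pics/railz.png',k[:,:,::-1])
vs,us=np.mgrid[115:330,225:345]; uv=np.c_[us.ravel(),vs.ravel()]
X=dep(c,uv,d).reshape(215,120,3)
for v in range(125,325,10):
    print(v,[f"{X[v-115,u-225,0]:.0f},{X[v-115,u-225,1]:.0f},{X[v-115,u-225,2]:.0f}" for u in (250,258,264,270,276,280,284,290,294,298,304)])
E
```

```text
125 ['486,69,2', '486,79,0', '487,86,1', '487,94,2', '487,101,1', '487,105,1', '487,110,2', '487,117,1', '487,122,1', '487,127,1', '487,134,1']
135 ['498,71,11', '498,80,9', '499,92,40', '499,99,43', '499,105,45', '499,110,44', '499,114,44', '499,121,43', '505,150,421', '499,129,40', '498,135,10']
145 ['510,70,11', '510,79,10', '509,92,46', '509,99,45', '510,103,30', '510,108,31', '510,112,30', '509,120,45', '509,125,44', '509,129,46', '510,134,11']
155 ['521,69,11', '521,79,10', '520,93,52', '520,99,50', '520,104,38', '520,108,36', '505,150,421', '520,121,51', '520,125,52', '520,129,51', '521,134,12']
165 ['533,69,13', '533,78,11', '530,93,58', '530,99,58', '530,106,60', '530,111,61', '530,115,61', '530,121,57', '530,125,57', '530,130,57', '533,134,11']
175 ['545,68,12', '545,78,11', '540,93,63', '540,100,63', '541,105,55', '541,109,53', '541,114,54', '540,121,63', '540,125,63', '540,130,61', '545,134,12']
185 ['557,67,11', '557,77,11', '550,94,69', '550,100,68', '552,105,54', '552,109,56', '552,114,55', '550,121,69', '550,126,68', '550,130,68', '558,134,10']
195 ['570,67,12', '570,
[... 1374 characters left out ...]
', '638,130,105', '638,136,104']
285 ['646,81,111', '647,89,110', '646,96,111', '647,102,110', '647,108,109', '647,112,110', '647,116,110', '647,122,109', '647,126,110', '644,131,117', '647,136,109']
295 ['652,83,122', '656,90,115', '656,95,114', '656,102,115', '656,108,114', '656,112,114', '656,116,114', '655,122,115', '656,126,114', '652,131,122', '656,137,114']
305 ['661,83,126', '665,90,119', '664,96,121', '665,102,119', '664,108,120', '664,112,120', '665,116,119', '665,122,118', '665,126,119', '661,131,127', '664,137,120']
315 ['672,82,126', '672,91,127', '673,96,125', '672,103,126', '673,109,125', '673,113,125', '673,116,124', '673,123,125', '673,127,125', '673,131,124', '673,137,125']
```

View pics/railz.png

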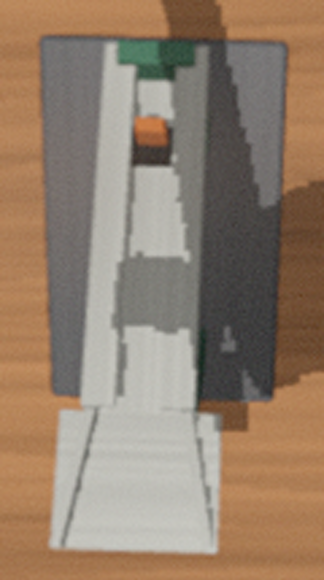

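```bash
cat > rail.py <<'E'
from h import *
p,d,c=load('wrist1')
vs,us=np.mgrid[120:330,235:315]; uv=np.c_[us.ravel(),vs.ravel()]
X=dep(c,uv,d)
ok=(X[:,2]>20)&(X[:,2]<200)
# floor: ramp pixels rows 272-318, u 262-288 + channel rows 180-260 u 276-282
fl=ok&(((uv[:,1]>272)&(uv[:,1]<318)&(uv[:,0]>262)&(uv[:,0]<288))|((uv[:,1]>180)&(uv[:,1]<260)&(uv[:,0]>275)&(uv[:,0]<283)))
def fit(P):
    for _ in range(3):
        A=np.c_[P[:,0],P[:,1],np.ones(len(P))]; s=np.linalg.lstsq(A,P[:,2],rcond=None)[0]; r=P[:,2]-A@s; P=P[abs(r)<2.5*r.std()]
    return s,r.std(),len(P)
s,sd,n=fit(X[fl]); nz=np.array([-s[0],-s[1],1]); k=np.linalg.norm(nz); nz/=k
print('floor',s,sd,n,'slope deg',np.degrees(np.arccos(nz[2])),'heading of descent',np.degrees(np.arctan2(nz[1],nz[0])))
def h(P): return (P[:,2]-(P[:,0]*s[0]+P[:,1]*s[1]+s[2]))/k
H=h(X).reshape(vs.shape)
np.set_printoptions(linewidth=200)
lip=(H>9)&(H<16)
L=X.reshape(*vs.shape,3)[lip]; L=L[L[:,0]<620]
print('lip height',np.median(h(L)),len(L))
# plane with h=12.5: intersect rays
def onplane(uv,hh):
    o,dd=ray(c,uv); n=np.array([-s[0],-s[1],1])/k; t=(hh+s[2]/k-o@n)/(dd@n); return o+dd*t[:,None]
rows=range(150,262)
E={'Lo':[], 'Li':[], 'Ri':[], 'Ro':[]}
for v in rows:
    m=lip[v-120]; u=np.where(m)[0]+235
    if len(u)<6: continue
    mid=280
    l=u[u<mid-3]; r=u[u>mid+3]
    if len(l)<3 or len(r)<3: continue
    E['Lo'].append((l.min()-.5,v)); E['Li'].append((l.max()+.5,v)); E['Ri'].append((r.min()-.5,v)); E['Ro'].append((r.max()+.5,v))
for n,a in E.items():
    P=onplane(np.array(a),12.5)
    q=np.polyfit(P[:,0]-570,P[:,1],1)
    for _ in range(4):
        r=P[:,1]-np.polyval(q,P[:,0]-570); P=P[abs(r)<2*r.std()+.2]; q=np.polyfit(P[:,0]-570,P[:,1],1)
    print(n,'y@570',q[1].round(2),'slope',q[0].round(4),r.std().round(2),len(P))
for u in (258,262,292,295): print(u,[int(round(x)) for x in H[130:158,u-235]], 'rows250-277')
for u in (270,280): print(u,[int(round(x)) for x in H[:30,u-235]], 'rows120-149')
for u in (270,280): print(u,[int(round(x)) for x in H[190:210,u-235]], 'rows310-329')
E
python3 rail.py
```

```text
floor [ 5.75437692e-01 -2.13596322e-02 -2.60095705e+02] 0.8093965843812911 1647 slope deg 29.934799443572448 heading of descent 177.87421784064065
lip height 12.53141608687067 3245
Lo y@570 88.46 slope -0.0283 0.3 111
Li y@570 101.44 slope -0.0288 0.29 103
Ri y@570 118.08 slope -0.0286 0.32 103
Ro y@570 130.75 slope -0.0293 0.3 112
258 [13, 14, 12, 13, 13, 13, 12, 13, 12, 14, 12, 12, 12, 12, 12, 13, 7, 7, 9, 8, 9, 8, 8, 7, 7, 5, 3, 2] rows250-277
262 [13, 13, 12, 12, 13, 12, 12, 13, 11, 13, 12, 13, 12, 12, 12, 14, 1, 1, -1, -1, 0, 0, 0, 0, 0, 0, -1, 0] rows250-277
292 [12, 11, 13, 12, 12, 13, 12, 12, 14, 13, 13, 14, 13, 12, 13, 13, 12, 8, 8, 8, 7, 342, 0, -1, 0, 1, 1, 1] rows250-277
295 [11, 13, 13, 14, 12, 13, 11, 12, 11, 13, 12, 14, 11, 12, 14, 12, 12, 10, 8, 9, 9, 9, 9, 8, 7, 8, 10, 8] rows250-277
270 [-12, -13, -13, -14, -13, -14, -17, -16, -16, -10, 16, 17, 16, 16, 15, 16, 15, 17, 13, 12, 12, 11, 13, 13, 13, 13, 13, 13, 12, 13] rows120-149
280 [-14, -12, -13, -13, -14, -15, -16, -15, -16, -10, -9, 17, 16, 17, 17, 17, 16, 16, 14, 13, 10, 9, 7, 3, 0, 0, 0, 0, -1, 1] rows120-149
270 [0, -1, -1, -2, -1, 1, 1, 0, -1, -147, -147, -147, -150, -148, -151, -150, -151, -152, -156, -155] rows310-329
280 [0, 1, -1, 0, 0, 0, 0, 1, 0, -147, -149, -148, -149, -150, -151, -150, -153, -152, -154, -154] rows310-329
```

```bash
cat >> rail.py <<'E'
print('----')
hd=np.pi-0.0287; a=np.radians(30)
ux=np.array([np.cos(hd)*np.cos(a),np.sin(hd)*np.cos(a),-np.sin(a)]); uz=np.array([np.cos(hd)*np.sin(a),np.sin(hd)*np.sin(a),np.cos(a)]); uy=np.cross(uz,ux)
PL=onplane([(262,265.5),(294,266.5)],12.5); PT=onplane([(265,318.5),(275,318.5),(285,318.5)],0.); PB=onplane([(270,137.5)],12.5)
for P in (PL,PT,PB): print(P.round(1),(P@ux).round(1))
x0=np.mean([ (PL@ux).mean(), (PT@ux).mean()+52]); print('x0 ux coordinate',x0)
mid=np.array([570,109.7,0]); mid[2]=s[0]*570+s[1]*109.7+s[2]+12.5*k
# origin: point with ux coord x0, uy coord same as mid, uz coord = mid-12.5
O=x0*ux+(mid@uy)*uy+(mid@uz-12.5)*uz
print('O',O.round(1)); np.savez('rail.npz',O=O,ux=ux,uy=uy,uz=uz)
o=X-O; 
# follower tab (orange)
rgb=p[120:330,235:315].reshape(-1,3).astype(int); m=(rgb[:,0]>150)&(rgb[:,2]<80)&(rgb[:,1]<130)
print('orange',m.sum(), np.median(o[m]@ux),np.ptp(o[m]@ux),np.median(o[m]@uz),np.median(o[m]@uy))
E
python3 rail.py|sed -n '/----/,$p'
```

```text
----
[[624.6  94.8 111.7]
 [625.7 126.8 111.6]] [-594.2 -594.3]
[[675.9  97.5 126.7]
 [675.9 107.6 126.6]
 [676.  117.6 126.4]] [-646.  -645.8 -645.5]
[[501.4  98.3  40.7]] [-451.9]
x0 ux coordinate -593.9931120879168
O [631.  107.9 100.8]
orange 639 -55.6771661048957 248.62303780831525 -147.65141819484666 23.84501444873107
```

Emit:
{"op": "jog_arm", "data": {"moves": [{"grip":-1,"translation":[0.007,-0.038,0.008],"twist":[0,0,0]},{"grip":-1,"translation":[0.007,-0.038,0.008],"twist":[0,0,0]},{"grip":-1,"translation":[0.007,-0.038,0.008],"twist":[0,0,0]},{"grip":-1,"translation":[0.007,-0.038,0.008],"twist":[0,0,0]},{"grip":-1,"translation":[0.007,-0.038,0.008],"twist":[0,0,0]},{"grip":-1,"translation":[0.007,-0.038,0.008],"twist":[0,0,0]},{"grip":-1,"translation":[0.007,-0.038,0.008],"twist":[0,0,0]},{"grip":-1,"translation":[0.007,-0.038,0.008],"twist":[0,0,0]},{"grip":-1,"translation":[0.007,-0.038,0.008],"twist":[0,0,0]},{"grip":-1,"translation":[0.007,-0.038,0.008],"twist":[0,0,0]}]}}

```text
clock: 2.62
eef_pos: [510.8, -231.1, 198.2]
tcp_rot: [3.141, 0.0, -3.139]
contact_force: [0.8, -0.3, -0.7]
opening: 1.002
```

Emit:
{"op": "jog_arm", "data": {"moves": [{"grip":-1,"translation":[0,0,0],"twist":[0,0,0]},{"grip":-1,"translation":[0,0,0],"twist":[0,0,0]},{"grip":-1,"translation":[0,0,0],"twist":[0,0,0]}]}}

```text
clock: 2.87
eef_pos: [511.5, -229.7, 198.4]
tcp_rot: [3.141, -0.0, -3.14]
contact_force: [0.6, 0.7, -0.2]
opening: 1.0
```

```bash
python3 - <<'E'
from h import *
st(); snap('wrist','2')
E
```

```text
t 2.87 p [ 511.5 -229.7  198.4] rpy [ 3.141 -0.    -3.14 ] F [ 0.6  0.7 -0.2] op 1.0 q [-0.43  0.29  1.8   0.    1.05 -2.  ]
```

View pics/wrist2.png

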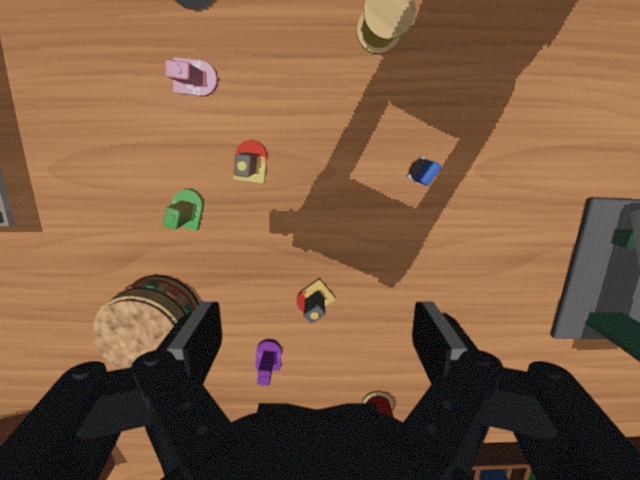

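```bash
python3 - <<'E'
from h import *
p,d,c=load('wrist2')
t=[cv2.resize(p[y:y+60,x:x+60],(390,390),interpolation=cv2.INTER_NEAREST) for x,y in ((285,270),(220,130))]
t.append(cv2.resize(p[140:200,395:455],(390,390),interpolation=cv2.INTER_NEAREST))
cv2.imwrite('pics/z2.png',np.hstack(t[:2])[:,:,::-1]); cv2.imwrite('pics/z2k.png',t[2][:,:,::-1])
for n,(x,y) in dict(A=(285,270),B=(220,130),K=(395,140)).items():
    vs,us=np.mgrid[y:y+60,x:x+60]; uv=np.c_[us.ravel(),vs.ravel()]; X=dep(c,uv,d); rgb=p[vs,us].reshape(-1,3).astype(int)
    print(n,'table',np.median(X[:,2]).round(2))
    top=X[:,2]>(41 if n!='K' else 36)
    P=onz(c,uv[top],44 if n!='K' else 39)[:,:2]
    (cx,cy),wh,ang=cv2.minAreaRect(P.astype(np.float32)); print(' top',top.sum(),P.mean(0).round(1),np.round((cx,cy),1),np.round(wh,1),ang, X[top,2].mean())
    R,G,B=rgb.T
    sat=(R-B>70)&(R>130); 
    red=(R>150)&(G<70); yel=(R>150)&(G>130)&(B<140)&(R-B>80)
    for nm,m in(('red',red),('yel',yel)):
        if m.sum(): print(' ',nm,m.sum(),onz(c,uv[m],7)[:,:2].mean(0).round(1))
    fl=(X[:,2]>4.5)&(X[:,2]<10)
E
```

```text
A table 0.96
 top 273 [ 602.9 -232.3] [ 591.2 -233.3] [53.8 58. ] 89.67046356201172 59.53004290982338
  red 92 [ 609.  -247.5]
  yel 674 [ 617.1 -228.9]
B table 1.18
 top 363 [ 456.1 -294.9] [ 449.6 -290.8] [38.2 54.7] 36.57425308227539 54.321500092401635
  red 226 [ 442.6 -293.3]
  yel 358 [ 460.7 -301.1]
K table 0.78
 top 272 [ 463.3 -126.7] [ 459.3 -123.7] [46.8 37.3] 16.756227493286133 53.653285346394306
  yel 110 [ 461.8 -140.6]
```

View pics/z2.png

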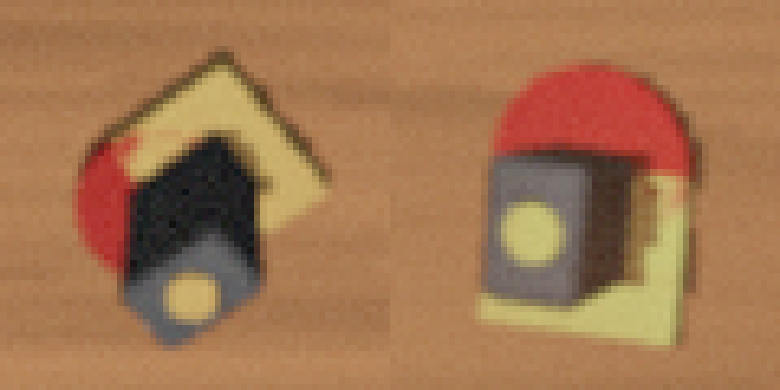

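View pics/z2k.png

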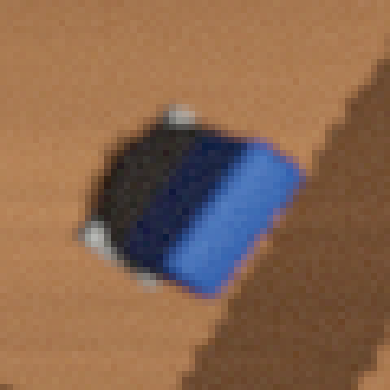

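```bash
python3 - <<'E'
from h import *
p,d,c=load('wrist2')
def Z(o,pts): return np.array(o)+np.array(pts,float)/6.5-.5
def hd(P): v=P[1]-P[0]; return np.degrees(np.arctan2(v[1],v[0])).round(1), np.hypot(v[0],v[1]).round(1)
A=(285,270);B=(220,130);K=(395,140)
print('A dot',onz(c,Z(A,[(192,297)]),44).round(1))
print(' side',hd(onz(c,Z(A,[(222,62),(115,137)]),7)),'tail',hd(onz(c,Z(A,[(222,62),(328,185)]),7)), onz(c,Z(A,[(222,62),(328,185)]),7).round(1))
# lug top corners
q=onz(c,Z(A,[(120,290),(172,348),(262,270),(210,232)]),44); print(' lug',q.round(1)[:,:2].tolist(),q.mean(0).round(1),hd(q[[2,1]]),hd(q[[3,0]]),hd(q[[1,0]]))
print('B dot',onz(c,Z(B,[(141,235)]),44).round(1))
print(' tail',hd(onz(c,Z(B,[(86,318),(284,347)]),7)),'side',hd(onz(c,Z(B,[(284,347),(301,180)]),7)))
q=onz(c,Z(B,[(100,155),(198,155),(186,307),(90,295)]),44); print(' lug',q.round(1)[:,:2].tolist(),q.mean(0).round(1),hd(q[[3,0]]),hd(q[[2,1]]))
q=onz(c,Z(K,[(255,138),(303,178),(212,298),(163,265)]),39); print('K',q.round(1)[:,:2].tolist(),q.mean(0).round(1),hd(q[[3,0]]),hd(q[[2,1]]),hd(q[[0,1]]))
# auto: color masks
for n,(x,y) in dict(K=K).items():
    vs,us=np.mgrid[y:y+60,x:x+60]; uv=np.c_[us.ravel(),vs.ravel()]; rgb=p[vs,us].reshape(-1,3).astype(int); m=(rgb[:,2]>150)&(rgb[:,0]<110)
    P=onz(c,uv[m],39)[:,:2]; print(m.sum(),P.mean(0),cv2.minAreaRect(P.astype(np.float32)))
E
```

```text
A dot [[ 605.4 -232.    44. ]]
 side (np.float64(-52.7), np.float64(23.0)) tail (np.float64(38.5), np.float64(29.4)) [[ 581.7 -227.1    7. ]
 [ 604.7 -208.9    7. ]]
 lug [[604.1, -243.2], [614.4, -235.2], [600.6, -221.1], [594.0, -229.2]] [ 603.3 -232.2   44. ] (np.float64(-45.5), np.float64(19.7)) (np.float64(-54.2), np.float64(17.3)) (np.float64(-142.0), np.float64(13.1))
B dot [[ 457.1 -295.9   44. ]]
 tail (np.float64(81.5), np.float64(30.8)) side (np.float64(171.6), np.float64(25.4))
 lug [[446.5, -300.8], [446.6, -287.6], [466.8, -290.4], [465.1, -303.5]] [ 456.3 -295.5   44. ] (np.float64(171.9), np.float64(18.8)) (np.float64(172.1), np.float64(20.4))
K [[452.9, -124.4], [458.3, -117.1], [475.0, -128.3], [470.4, -135.7]] [ 464.2 -126.4   39. ] (np.float64(147.1), np.float64(20.8)) (np.float64(146.1), np.float64(20.1)) (np.float64(53.5), np.float64(9.0))
202 [ 463.94184277 -126.1165962 ] ((464.07025146484375, -126.0888900756836), (8.255667686462402, 20.050928115844727), 57.02006912231445)
```

Emit:
{"op": "jog_arm", "data": {"moves": [{"grip":-0.2,"translation":[-0.031,-0.001,0.027],"twist":[0,0,0]},{"grip":-0.2,"translation":[-0.031,-0.001,0.027],"twist":[0,0,0]},{"grip":-0.2,"translation":[-0.031,0,0.028],"twist":[0,0,0.1135]},{"grip":-0.2,"translation":[0,0,0],"twist":[0,0,0.1135]},{"grip":-0.2,"translation":[0,0,0],"twist":[0,0,0.1135]},{"grip":-0.2,"translation":[0,0,0],"twist":[0,0,0.1135]},{"grip":-0.2,"translation":[0,0,0],"twist":[0,0,0.1135]},{"grip":-0.2,"translation":[0,0,0],"twist":[0,0,0.1135]},{"grip":-0.2,"translation":[0,0,0],"twist":[0,0,0.1135]},{"grip":-0.2,"translation":[0,0,0],"twist":[0,0,0.1135]}]}}

```text
clock: 3.75
eef_pos: [605.3, -230.4, 116.8]
tcp_rot: [3.141, 0.0, 2.232]
contact_force: [0.3, -0.2, -0.4]
opening: 0.597
```

Emit:
{"op": "jog_arm", "data": {"moves": [{"grip":-0.2,"translation":[0,0,0],"twist":[0,0,0]},{"grip":-0.2,"translation":[0,0,0],"twist":[0,0,0]}]}}

```text
clock: 3.92
eef_pos: [605.1, -231.1, 116.8]
tcp_rot: [3.141, 0.0, 2.24]
contact_force: [0.4, 0.2, -0.8]
opening: 0.6
```

```bash
python3 - <<'E'
from h import *
rel([604.6,-232.1,16.5],Ro.from_euler('xyz',[np.pi,0,np.radians(128)]).as_matrix())
snap('wrist','3')
E
```

```text
t 3.92 p [ 605.1 -231.1  116.8] rpy [3.141 0.    2.24 ] F [ 0.4  0.2 -0.8] op 0.6 q [-0.37  0.51  1.67  0.    0.96 -1.04]
  d_tool [ -0.5  -1.1 100.3] rot [0.0004 0.0003 0.0063]
```

View pics/wrist3.png

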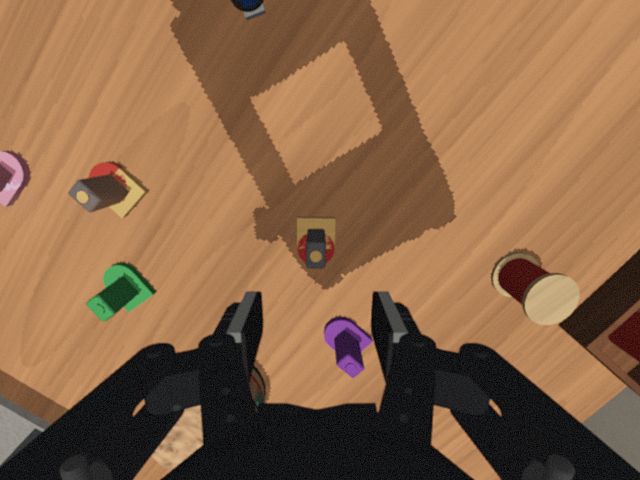

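Emit:
{"op": "jog_arm", "data": {"moves": [{"grip":-0.2,"translation":[-0.0005,-0.001,0.025],"twist":[0,0,0.006]},{"grip":-0.2,"translation":[0,0,0.025],"twist":[0,0,0]},{"grip":-0.2,"translation":[0,0,0.025],"twist":[0,0,0]},{"grip":-0.2,"translation":[0,0,0.015],"twist":[0,0,0]},{"grip":-0.2,"translation":[0,0,0.01],"twist":[0,0,0]},{"grip":-0.2,"translation":[0,0,0],"twist":[0,0,0]},{"grip":-0.2,"translation":[0,0,0],"twist":[0,0,0]}]}}

```text
clock: 4.55
eef_pos: [604.2, -233.5, 16.5]
tcp_rot: [-3.141, -0.0, 2.231]
contact_force: [-0.0, 0.1, -0.7]
opening: 0.604
```

Emit:
{"op": "jog_arm", "data": {"moves": [{"grip":1,"translation":[0,0,0],"twist":[0,0,0]},{"grip":1,"translation":[0,0,0],"twist":[0,0,0]},{"grip":1,"translation":[0,0,0],"twist":[0,0,0]},{"grip":1,"translation":[0,0,0],"twist":[0,0,0]},{"grip":1,"translation":[0,0,0],"twist":[0,0,0]},{"grip":1,"translation":[0,0,0],"twist":[0,0,0]},{"grip":1,"translation":[0,0,0],"twist":[0,0,0]}], "squeeze": 50}}

```text
clock: 5.13
eef_pos: [604.9, -234.1, 17.6]
tcp_rot: [3.141, 0.002, 2.229]
contact_force: [-1.5, -0.5, 6.7]
opening: 0.157
```

```bash
python3 - <<'E'
from h import *
st()
snap('wrist','4')
E
```

```text
t 5.13 p [ 604.9 -234.1   17.6] rpy [3.141e+00 2.000e-03 2.229e+00] F [-1.5 -0.5  6.7] op 0.157 q [-0.37  0.64  1.71  0.    0.79 -1.03]
```

View pics/wrist4.png

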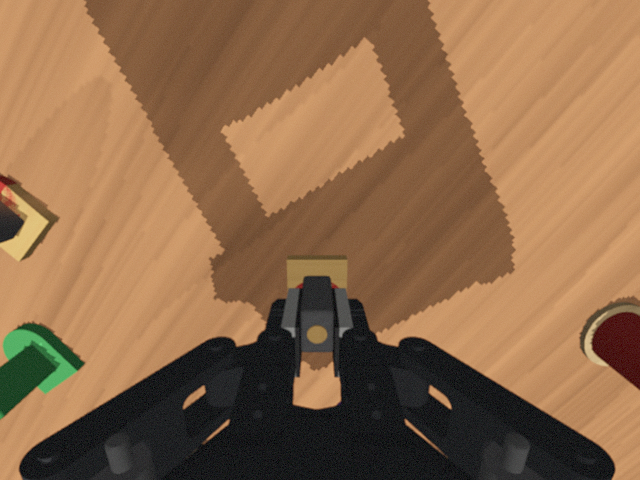

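```bash
cat >> h.py <<'E'
def railf():
    q=np.load('rail.npz'); return q['O'],q['ux'],q['uy'],q['uz']
def railpose(x,z,sgn,y=0):
    "TCP at rail (x,y,z); tool x = sgn*ux"
    O,ux,uy,uz=railf(); return O+x*ux+y*uy+z*uz, np.c_[sgn*ux,-sgn*uy,-uz]
E
python3 - <<'E'
from h import *
s=st(); P,R=tool(s); p,d,c=load('wrist4')
f=lambda uv,z: print(uv,(onz(c,uv,z)-P)@R)
f([(317,335),(318,356),(318,276)],44); f([(287,257),(347,257)],7)
P1,R1=railpose(-30,60,-1); print(P1,R1); rel(P1,R1)
E
```

```text
t 5.18 p [ 604.9 -234.    17.6] rpy [3.141e+00 2.000e-03 2.229e+00] F [-0.2  1.   6. ] op 0.151 q [-0.37  0.64  1.71  0.    0.79 -1.03]
[(317, 335), (318, 356), (318, 276)] [[  0.57273659   0.37655097 -26.39166346]
 [ -9.57744048   0.7831051  -26.37533736]
 [ 26.63952734   0.78687829 -26.43215226]]
[(287, 257), (347, 257)] [[ 20.98851315 -14.45416277  10.56170313]
 [ 20.95214984  15.21491958  10.59110364]]
[627.02292923 108.06299244 167.76895947] [[ 0.86566876 -0.02869606  0.49979409]
 [-0.02485152 -0.99958818 -0.01434803]
 [ 0.5         0.         -0.8660254 ]]
t 5.18 p [ 604.9 -234.    17.6] rpy [3.141e+00 2.000e-03 2.229e+00] F [-0.2  1.   6. ] op 0.151 q [-0.37  0.64  1.71  0.    0.79 -1.03]
  d_tool [ 256.9  226.9 -150.3] rot [-0.586   0.2781  2.1959]
```

Emit:
{"op": "jog_arm", "data": {"moves": [{"grip":1,"translation":[0,0,-0.01],"twist":[0,0,0]},{"grip":1,"translation":[0,0,-0.02],"twist":[0,0,0]},{"grip":1,"translation":[0,0,-0.034],"twist":[0,0,0]},{"grip":1,"translation":[0,0,-0.034],"twist":[0,0,0]},{"grip":1,"translation":[0,0,-0.034],"twist":[0,0,0]},{"grip":1,"translation":[0,0,-0.034],"twist":[0,0,0]},{"grip":1,"translation":[0,0,-0.034],"twist":[0,0,0]}]}}

```text
clock: 5.77
eef_pos: [603.6, -233.6, 218.8]
tcp_rot: [3.141, 0.0, 2.229]
contact_force: [0.8, -0.4, -0.6]
opening: 0.152
```

Emit:
{"op": "jog_arm", "data": {"moves": [{"grip":1,"translation":[0.0257,0.0227,0],"twist":[0,0,0]},{"grip":1,"translation":[0.0257,0.0227,0],"twist":[0,0,0]},{"grip":1,"translation":[0.0257,0.0227,0],"twist":[0,0,0]},{"grip":1,"translation":[0.0257,0.0227,0],"twist":[0,0,0]},{"grip":1,"translation":[0.0257,0.0227,0],"twist":[0,0,0]},{"grip":1,"translation":[0.0257,0.0227,0],"twist":[0,0,0]},{"grip":1,"translation":[0.0257,0.0227,0],"twist":[0,0,0]},{"grip":1,"translation":[0.0257,0.0227,0],"twist":[0,0,0]},{"grip":1,"translation":[0.0257,0.0227,0],"twist":[0,0,0]},{"grip":1,"translation":[0.0257,0.0227,0],"twist":[0,0,0]}]}}

```text
clock: 6.6
eef_pos: [626.2, 110.1, 217.2]
tcp_rot: [3.141, 0.0, 2.229]
contact_force: [1.8, -0.1, -0.6]
opening: 0.154
```

Emit:
{"op": "jog_arm", "data": {"moves": [{"grip":1,"translation":[0,0,0],"twist":[-0.0293,0.0139,0.1098]},{"grip":1,"translation":[0,0,0],"twist":[-0.0293,0.0139,0.1098]},{"grip":1,"translation":[0,0,0],"twist":[-0.0293,0.0139,0.1098]},{"grip":1,"translation":[0,0,0],"twist":[-0.0293,0.0139,0.1098]},{"grip":1,"translation":[0,0,0],"twist":[-0.0293,0.0139,0.1098]},{"grip":1,"translation":[0,0,0],"twist":[-0.0293,0.0139,0.1098]},{"grip":1,"translation":[0,0,0],"twist":[-0.0293,0.0139,0.1098]},{"grip":1,"translation":[0,0,0],"twist":[-0.0293,0.0139,0.1098]},{"grip":1,"translation":[0,0,0],"twist":[-0.0293,0.0139,0.1098]},{"grip":1,"translation":[0,0,0],"twist":[-0.0293,0.0139,0.1098]}]}}

```text
clock: 7.43
eef_pos: [626.3, 108.1, 217.0]
tcp_rot: [2.97, -0.259, 1.138]
contact_force: [0.5, 0.0, -1.1]
opening: 0.155
```

Emit:
{"op": "jog_arm", "data": {"moves": [{"grip":1,"translation":[0,0,0],"twist":[-0.0293,0.0139,0.1098]},{"grip":1,"translation":[0,0,0],"twist":[-0.0293,0.0139,0.1098]},{"grip":1,"translation":[0,0,0],"twist":[-0.0293,0.0139,0.1098]},{"grip":1,"translation":[0,0,0],"twist":[-0.0293,0.0139,0.1098]},{"grip":1,"translation":[0,0,0],"twist":[-0.0293,0.0139,0.1098]},{"grip":1,"translation":[0,0,0],"twist":[-0.0293,0.0139,0.1098]},{"grip":1,"translation":[0,0,0],"twist":[-0.0293,0.0139,0.1098]},{"grip":1,"translation":[0,0,0],"twist":[-0.0293,0.0139,0.1098]},{"grip":1,"translation":[0,0,0],"twist":[-0.0293,0.0139,0.1098]},{"grip":1,"translation":[0,0,0],"twist":[-0.0293,0.0139,0.1098]}]}}

```text
clock: 8.27
eef_pos: [626.0, 108.0, 216.8]
tcp_rot: [3.129, -0.516, 0.018]
contact_force: [0.1, -0.2, -1.4]
opening: 0.154
```

Emit:
{"op": "jog_arm", "data": {"moves": [{"grip":1,"translation":[0,0,0],"twist":[0,0,0]},{"grip":1,"translation":[0,0,0],"twist":[0,0,0]}]}}

```text
clock: 8.43
eef_pos: [626.0, 108.6, 216.5]
tcp_rot: [3.125, -0.514, 0.029]
contact_force: [0.4, 0.5, -0.5]
opening: 0.147
```

```bash
python3 - <<'E'
from h import *
rel(*railpose(-32,35,-1)); snap('wrist','5')
E
```

```text
t 8.43 p [626.  108.6 216.5] rpy [ 3.125 -0.514  0.029] F [ 0.4  0.5 -0.5] op 0.147 q [ 0.23  0.18  2.01 -0.26  0.45  1.99]
  d_tool [-20.9   0.2  67.9] rot [-0.0124  0.0092  0.0506]
```

View pics/wrist5.png

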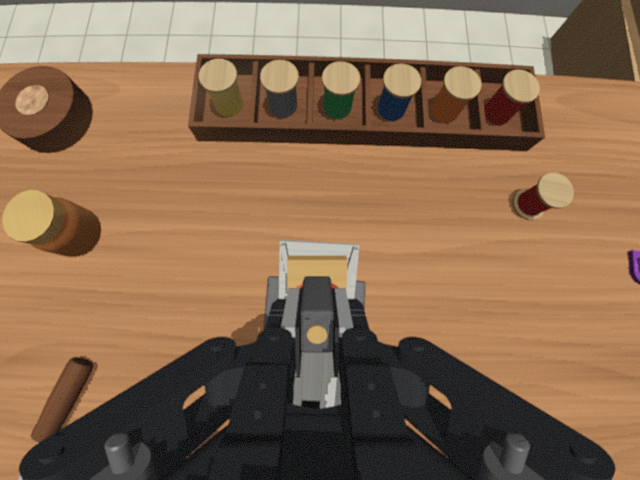

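Emit:
{"op": "jog_arm", "data": {"moves": [{"grip":1,"translation":[0,0,0],"twist":[-0.0124,0.0092,0.0506]},{"grip":1,"translation":[-0.007,0,0.0225],"twist":[0,0,0]},{"grip":1,"translation":[-0.007,0,0.0225],"twist":[0,0,0]},{"grip":1,"translation":[-0.007,0,0.0225],"twist":[0,0,0]},{"grip":1,"translation":[0,0,0],"twist":[0,0,0]},{"grip":1,"translation":[0,0,0],"twist":[0,0,0]},{"grip":1,"translation":[0,0,0],"twist":[0,0,0]}]}}

```text
clock: 9.07
eef_pos: [642.5, 107.6, 148.3]
tcp_rot: [-3.14, -0.525, -0.033]
contact_force: [-0.0, 1.0, -0.8]
opening: 0.152
```

```bash
python3 - <<'E'
from h import *
rel(*railpose(-32,18,-1)); p,d,c=snap('wrist','6')
cv2.imwrite('pics/w6z.png',cv2.resize(p[220:420,240:400],None,fx=3,fy=3,interpolation=cv2.INTER_CUBIC)[:,:,::-1])
E
```

```text
t 9.07 p [642.5 107.6 148.3] rpy [-3.14  -0.525 -0.033] F [-0.   1.  -0.8] op 0.152 q [ 0.23  0.31  2.04 -0.44  0.31  2.23]
  d_tool [-1.7 -0.  17.4] rot [ 0.0008 -0.001  -0.004 ]
```

View pics/w6z.png

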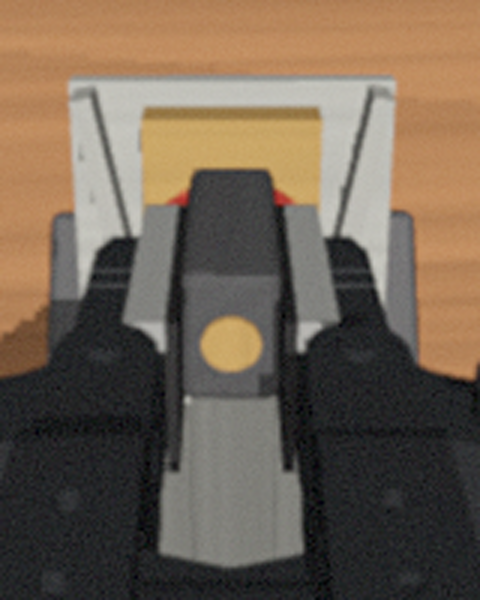

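```bash
cat > fk.py <<'E'
from h import *
from scipy.optimize import least_squares
D=np.array([[.3537,1.634,624.5,230.5],[.27,1.64,599.3,277.7],[.29,1.8,560.8,198.4],[.51,1.67,647.9,116.8],[.64,1.71,648.8,17.6]])
f=lambda v: np.r_[v[0]*np.sin(D[:,0])+v[1]*np.sin(D[:,0]+D[:,1])+v[3]-D[:,2], v[0]*np.cos(D[:,0])+v[1]*np.cos(D[:,0]+D[:,1])+v[2]-D[:,3]]
s=least_squares(f,[600,500,0,0]); a,b,hL,c=s.x
if __name__=='__main__':
    print(s.x,s.fun.round(1))
    q=[0.23,0.31,2.04]; r=a*np.sin(q[1])+b*np.sin(q[1]+q[2])+c; z=a*np.cos(q[1])+b*np.cos(q[1]+q[2])
    W=np.array([r*np.cos(q[0]),r*np.sin(q[0]),z+hL]); P,R=railpose(-31,35,-1); dW=np.array([642.5,107.6,148.3])-W # = L*(toolz) - (0,0,-L)... 
    print(dW, R[:,2]) # dW = L*tz + L*ez
    print('L',dW[0]/R[0,2],dW[2]/(R[2,2]+1))
E
python3 fk.py
```

```text
[ 5.05890252e+02  4.88195579e+02 -4.56822025e+01 -1.85738438e-01] [-3.1 -4.2  7.5 -0.8  0.5  0.7  1.7 -1.6 -0.3 -0.6]
[154.22714162  -6.72584881  55.26735078] [ 0.49979409 -0.01434803 -0.8660254 ]
L 308.5813622066684 412.52112222245034
```

```bash
python3 - <<'E'
from fk import *
for L in (300,320,350):
  for x,z in ((-31,35),(-31,18),(40,18),(106,18),(66,18),(22,18)):
    P,R=railpose(x,z,-1); W=P-L*R[:,2]-np.array([0,0,hL+L]); q1=np.arctan2(W[1],W[0]); r=np.hypot(W[0],W[1]); z_=W[2]
    D2=r*r+z_*z_; q3=np.arccos((D2-a*a-b*b)/(2*a*b)); q2=np.arctan2(r,z_)-np.arctan2(b*np.sin(q3),a+b*np.cos(q3))
    s=q2+q3; fz=np.array([np.sin(s)*np.cos(q1),np.sin(s)*np.sin(q1),np.cos(s)]); ang=np.arccos(fz@R[:,2])
    # q4 as roll: component of tool z lateral
    lat=np.array([-np.sin(q1),np.cos(q1),0]); up=np.cross(fz,lat)
    print(L,x,z,'q',np.round([q1,q2,q3],2),'q5',ang.round(2),'q4',np.arctan2(R[:,2]@lat,-abs(R[:,2]@up)).round(2),(R[:,2]@lat).round(3),(R[:,2]@up).round(3))
E
```

```text
300 -31 35 q [0.22 0.29 2.03] q5 0.34 q4 -2.75 -0.125 -0.305
300 -31 18 q [0.22 0.33 2.02] q5 0.31 q4 -2.73 -0.123 -0.279
300 40 18 q [0.25 0.3  2.17] q5 0.22 q4 -2.44 -0.139 -0.164
300 106 18 q [0.29 0.29 2.31] q5 0.17 q4 -1.86 -0.159 -0.047
300 66 18 q [0.27 0.29 2.23] q5 0.19 q4 -2.25 -0.146 -0.119
300 22 18 q [0.24 0.3  2.13] q5 0.24 q4 -2.53 -0.135 -0.194
320 -31 35 q [0.23 0.28 2.05] q5 0.33 q4 -2.73 -0.128 -0.294
320 -31 18 q [0.23 0.32 2.04] q5 0.3 q4 -2.7 -0.126 -0.268
320 40 18 q [0.26 0.29 2.2 ] q5 0.21 q4 -2.39 -0.142 -0.151
320 106 18 q [0.3  0.28 2.33] q5 0.17 q4 -1.78 -0.162 -0.034
320 66 18 q [0.28 0.28 2.25] q5 0.18 q4 -2.19 -0.15 -0.106
320 22 18 q [0.25 0.29 2.16] q5 0.23 q4 -2.49 -0.138 -0.182
350 -31 35 q [0.24 0.26 2.09] q5 0.31 q4 -2.7 -0.132 -0.277
350 -31 18 q [0.23 0.3  2.08] q5 0.29 q4 -2.66 -0.129 -0.25
350 40 18 q [0.27 0.27 2.23] q5 0.2 q4 -2.31 -0.147 -0.133
350 106 18 q [0.32 0.27 2.36] q5 0.17 q4 -1.66 -0.169 -0.014
350 66 18 q [0.29 0.27 2.28] q5 0.18 q4 -2.09 -0.155 -0.088
350 22 18 q [0.26 0.28 2.19] q5 0.22 q4 -2.43 -0.142 -0.164
```

Emit:
{"op": "jog_arm", "data": {"moves": [{"grip":1,"translation":[0,0,0.006],"twist":[0,0,0]},{"grip":1,"translation":[0,0,0.006],"twist":[0,0,0]},{"grip":1,"translation":[0,0,0.0045],"twist":[0,0,0]},{"grip":1,"translation":[0,0,0],"twist":[0,0,0]},{"grip":1,"translation":[0,0,0],"twist":[0,0,0]}]}}

```text
clock: 9.53
eef_pos: [650.2, 107.5, 132.6]
tcp_rot: [-3.14, -0.523, -0.034]
contact_force: [-0.2, -0.2, -1.0]
opening: 0.154
```

```bash
python3 - <<'E'
from h import *
rel(*railpose(-10,18.5,-1)); p,d,c=snap('wrist','7')
cv2.imwrite('pics/w7z.png',cv2.resize(p[220:420,240:400],None,fx=3,fy=3,interpolation=cv2.INTER_CUBIC)[:,:,::-1])
E
```

```text
t 9.53 p [650.2 107.5 132.6] rpy [-3.14  -0.523 -0.034] F [-0.2 -0.2 -1. ] op 0.154 q [ 0.23  0.35  2.03 -0.48  0.28  2.26]
  d_tool [-22.5   0.2  -0.6] rot [ 0.001   0.0002 -0.005 ]
```

View pics/w7z.png

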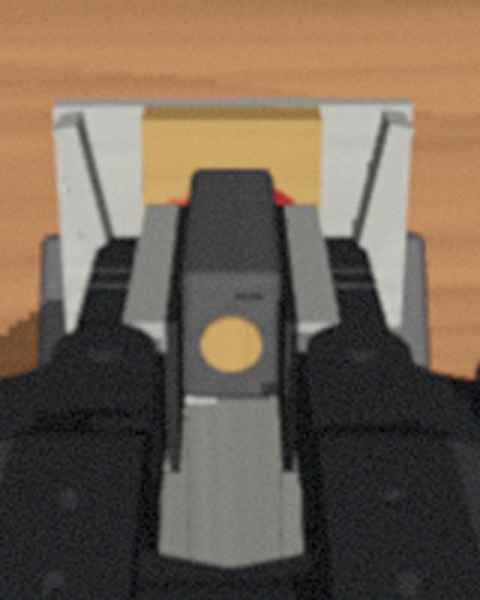

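Emit:
{"op": "jog_arm", "data": {"moves": [{"grip":1,"translation":[-0.006,0,-0.0007],"twist":[0,0,-0.004]},{"grip":1,"translation":[-0.006,0,0],"twist":[0,0,0]},{"grip":1,"translation":[-0.006,0,0],"twist":[0,0,0]},{"grip":1,"translation":[-0.006,0,0],"twist":[0,0,0]},{"grip":1,"translation":[-0.006,0,0],"twist":[0,0,0]},{"grip":1,"translation":[0,0,0],"twist":[0,0,0]}]}}

```text
clock: 10.08
eef_pos: [622.2, 108.2, 117.6]
tcp_rot: [3.141, -0.522, -0.029]
contact_force: [0.2, 0.2, -0.9]
opening: 0.151
```

```bash
python3 - <<'E'
from h import *
rel(*railpose(-10,18.5,-1))
E
```

```text
t 10.08 p [622.2 108.2 117.6] rpy [ 3.141 -0.522 -0.029] F [ 0.2  0.2 -0.9] op 0.151 q [ 0.24  0.34  2.1  -0.61  0.24  2.4 ]
  d_tool [ 9.3 -0.   0.5] rot [ 0.0013  0.0015 -0.0006]
```

Emit:
{"op": "jog_arm", "data": {"moves": [{"grip":1,"translation":[-0.006,0,0],"twist":[0,0,0]},{"grip":1,"translation":[-0.006,0,0],"twist":[0,0,0]},{"grip":1,"translation":[-0.006,0,0],"twist":[0,0,0]},{"grip":1,"translation":[-0.006,0,0],"twist":[0,0,0]},{"grip":1,"translation":[0,0,0],"twist":[0,0,0]}]}}

```text
clock: 10.5
eef_pos: [602.0, 108.9, 105.9]
tcp_rot: [3.141, -0.523, -0.029]
contact_force: [-0.3, 0.5, -1.1]
opening: 0.154
```

```bash
python3 - <<'E'
from h import *
rel(*railpose(40,18,-1)); p,d,c=snap('wrist','8')
E
```

```text
t 10.5 p [602.  108.9 105.9] rpy [ 3.141 -0.523 -0.029] F [-0.3  0.5 -1.1] op 0.154 q [ 0.26  0.34  2.14 -0.75  0.21  2.56]
  d_tool [-17.4   0.1   1. ] rot [ 0.0012  0.0009 -0.0007]
```

View pics/wrist8.png

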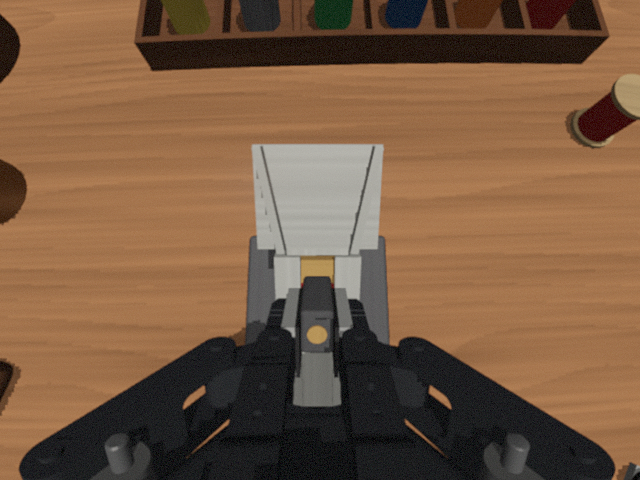

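Emit:
{"op": "jog_arm", "data": {"moves": [{"grip":1,"translation":[-0.005,0,0],"twist":[0,0,0]},{"grip":1,"translation":[-0.005,0,0],"twist":[0,0,0]},{"grip":1,"translation":[-0.004,0,0.0005],"twist":[0,0,0]},{"grip":1,"translation":[0,0,0.0005],"twist":[0,0,0]},{"grip":1,"translation":[0,0,0],"twist":[0,0,0]}]}}

```text
clock: 10.97
eef_pos: [592.0, 109.4, 98.9]
tcp_rot: [3.141, -0.524, -0.03]
contact_force: [0.0, 0.3, 0.4]
opening: 0.151
```

Emit:
{"op": "jog_arm", "data": {"moves": [{"grip":-0.1,"translation":[0,0,0],"twist":[0,0,0]},{"grip":-0.1,"translation":[0,0,0],"twist":[0,0,0]},{"grip":-0.1,"translation":[0,0,0],"twist":[0,0,0]},{"grip":-0.1,"translation":[0,0,0],"twist":[0,0,0]},{"grip":-0.1,"translation":[0,0,0],"twist":[0,0,0]}]}}

```text
clock: 11.38
eef_pos: [591.7, 109.4, 98.8]
tcp_rot: [-3.142, -0.524, -0.03]
contact_force: [-1.2, 0.1, 0.6]
opening: 0.548
```

```bash
python3 - <<'E'
from h import *
rel(*railpose(40,18,-1)); p,d,c=snap('wrist','9')
E
```

```text
t 11.38 p [591.7 109.4  98.8] rpy [-3.142 -0.524 -0.03 ] F [-1.2  0.1  0.6] op 0.548 q [ 0.26  0.34  2.17 -0.86  0.19  2.68]
  d_tool [-4.9  0.3 -0.1] rot [ 0.0007 -0.0006 -0.0013]
```

View pics/wrist9.png

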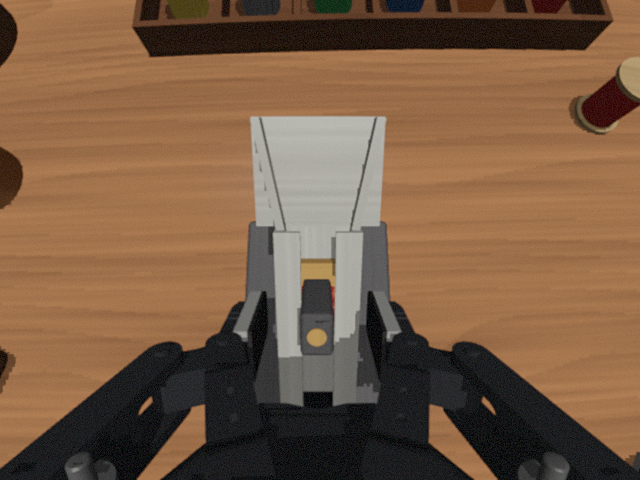

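Emit:
{"op": "jog_arm", "data": {"moves": [{"grip":-0.1,"translation":[0,0,-0.015],"twist":[0,0,0]},{"grip":-0.1,"translation":[0,0,-0.03],"twist":[0,0,0]},{"grip":-0.1,"translation":[0,0,-0.035],"twist":[0,0,0]},{"grip":-0.1,"translation":[0,0,0],"twist":[0,0.105,0]},{"grip":-0.1,"translation":[0,0,0],"twist":[0,0.105,0]},{"grip":-0.1,"translation":[0,0,0],"twist":[0,0.105,0]},{"grip":-0.1,"translation":[0,0,0],"twist":[0,0.105,0]},{"grip":-0.1,"translation":[0,0,0],"twist":[0,0.104,0]},{"grip":-0.1,"translation":[0,0,0],"twist":[0,0,0]}]}}

```text
clock: 12.18
eef_pos: [569.6, 70.6, 228.3]
tcp_rot: [3.115, -0.766, 0.011]
contact_force: [1.5, 0.3, 0.5]
opening: 0.549
```

```bash
python3 - <<'E'
from h import *
rel([456.8,-295.7,130],Ro.from_euler('xyz',[np.pi,0,np.radians(-1.7)]).as_matrix())
E
```

```text
t 12.18 p [569.6  70.6 228.3] rpy [ 3.115 -0.766  0.011] F [1.5 0.3 0.5] op 0.549 q [ 0.22  0.05  2.29 -1.29  0.18  3.02]
  d_tool [-152.4  365.2   -0.5] rot [ 0.0096 -0.7665  0.0288]
```

Emit:
{"op": "jog_arm", "data": {"moves": [{"grip":-0.1,"translation":[0,0,0],"twist":[0,-0.06,0]},{"grip":-0.1,"translation":[0,0,0],"twist":[0,-0.06,0]},{"grip":-0.1,"translation":[0,0,0],"twist":[0,-0.06,0]},{"grip":-0.1,"translation":[0,0,0],"twist":[0,-0.06,0]}]}}

```text
clock: 12.52
eef_pos: [571.0, 64.3, 225.9]
tcp_rot: [3.098, -0.636, 0.005]
contact_force: [0.3, -1.5, -0.0]
opening: 0.549
```

```bash
python3 - <<'E'
from h import *
rel([456.8,-295.7,200],Ro.from_euler('xyz',[np.pi,0,np.radians(-1.7)]).as_matrix())
E
```

```text
t 12.52 p [571.   64.3 225.9] rpy [ 3.098 -0.636  0.005] F [ 0.3 -1.5 -0. ] op 0.549 q [ 0.21  0.06  2.2  -0.56  0.31  2.27]
  d_tool [-108.7  361.2  -32.4] rot [ 0.0308 -0.6364  0.0198]
```

Emit:
{"op": "jog_arm", "data": {"moves": [{"grip":-0.1,"translation":[0,0,0],"twist":[0.005,-0.106,0.003]},{"grip":-0.1,"translation":[0,0,0],"twist":[0.005,-0.106,0.003]},{"grip":-0.1,"translation":[0,0,0],"twist":[0.005,-0.106,0.003]},{"grip":-0.1,"translation":[0,0,0],"twist":[0.005,-0.106,0.003]},{"grip":-0.1,"translation":[0,0,0],"twist":[0.005,-0.106,0.003]},{"grip":-0.1,"translation":[0,0,0],"twist":[0.005,-0.106,0.003]},{"grip":-0.1,"translation":[0,0,0],"twist":[0,0,0]}]}}

```text
clock: 13.1
eef_pos: [575.1, 61.5, 226.5]
tcp_rot: [3.133, -0.034, -0.034]
contact_force: [-1.2, -0.8, 0.3]
opening: 0.551
```

```bash
python3 - <<'E'
from h import *
rel([456.8,-295.7,130],Ro.from_euler('xyz',[np.pi,0,np.radians(-1.7)]).as_matrix())
E
```

```text
t 13.1 p [575.1  61.5 226.5] rpy [ 3.133 -0.034 -0.034] F [-1.2 -0.8  0.3] op 0.551 q [ 0.11  0.27  1.76 -0.01  1.08  1.72]
  d_tool [-109.4  360.2   95.8] rot [ 0.0083 -0.0339 -0.0042]
```

Emit:
{"op": "jog_arm", "data": {"moves": [{"grip":-0.1,"translation":[0,0,0],"twist":[0.008,-0.034,-0.004]},{"grip":-0.1,"translation":[-0.0125,0.04,0.011],"twist":[0,0,0]},{"grip":-0.1,"translation":[-0.0125,0.039,0.011],"twist":[0,0,0]},{"grip":-0.1,"translation":[-0.0125,0.039,0.011],"twist":[0,0,0]},{"grip":-0.1,"translation":[-0.0125,0.039,0.011],"twist":[0,0,0]},{"grip":-0.1,"translation":[-0.0125,0.039,0.011],"twist":[0,0,0]},{"grip":-0.1,"translation":[-0.0125,0.039,0.011],"twist":[0,0,0]},{"grip":-0.1,"translation":[-0.0125,0.039,0.011],"twist":[0,0,0]},{"grip":-0.1,"translation":[-0.0125,0.039,0.011],"twist":[0,0,0]},{"grip":-0.1,"translation":[-0.0125,0.039,0.011],"twist":[0,0,-0.1213]}]}}

```text
clock: 13.93
eef_pos: [452.0, -279.2, 129.3]
tcp_rot: [3.138, -0.005, 0.082]
contact_force: [0.6, -1.0, -0.5]
opening: 0.554
```

Emit:
{"op": "jog_arm", "data": {"moves": [{"grip":-0.1,"translation":[0,0,0],"twist":[0,0,-0.1213]},{"grip":-0.1,"translation":[0,0,0],"twist":[0,0,-0.1213]},{"grip":-0.1,"translation":[0,0,0],"twist":[0,0,-0.1213]},{"grip":-0.1,"translation":[0,0,0],"twist":[0,0,-0.1213]},{"grip":-0.1,"translation":[0,0,0],"twist":[0,0,-0.1213]},{"grip":-0.1,"translation":[0,0,0],"twist":[0,0,-0.1213]},{"grip":-0.1,"translation":[0,0,0],"twist":[0,0,-0.1213]},{"grip":-0.1,"translation":[0,0,0],"twist":[0,0,-0.1213]},{"grip":-0.1,"translation":[0,0,0],"twist":[0,0,-0.1213]},{"grip":-0.1,"translation":[0,0,0],"twist":[0,0,-0.1213]}]}}

```text
clock: 14.77
eef_pos: [453.1, -277.3, 129.8]
tcp_rot: [3.136, 0.001, 1.303]
contact_force: [-0.4, 0.3, -0.8]
opening: 0.552
```

Emit:
{"op": "jog_arm", "data": {"moves": [{"grip":-0.1,"translation":[0,0,0],"twist":[0,0,-0.1213]},{"grip":-0.1,"translation":[0,0,0],"twist":[0,0,-0.1213]},{"grip":-0.1,"translation":[0,0,0],"twist":[0,0,-0.1213]},{"grip":-0.1,"translation":[0,0,0],"twist":[0,0,-0.1213]},{"grip":-0.1,"translation":[0,0,0],"twist":[0,0,-0.1213]},{"grip":-0.1,"translation":[0,0,0],"twist":[0,0,-0.1213]},{"grip":-0.1,"translation":[0,0,0],"twist":[0,0,-0.1213]},{"grip":-0.1,"translation":[0,0,0],"twist":[0,0,-0.1213]},{"grip":-0.1,"translation":[0,0,0],"twist":[0,0,-0.1213]},{"grip":-0.1,"translation":[0,0,0],"twist":[0,0,-0.1213]}]}}

```text
clock: 15.6
eef_pos: [453.0, -277.3, 129.7]
tcp_rot: [3.141, 0.006, 2.516]
contact_force: [0.5, -0.3, 0.9]
opening: 0.548
```

Emit:
{"op": "jog_arm", "data": {"moves": [{"grip":-0.1,"translation":[0,0,0],"twist":[0,0,-0.1213]},{"grip":-0.1,"translation":[0,0,0],"twist":[0,0,-0.1213]},{"grip":-0.1,"translation":[0,0,0],"twist":[0,0,-0.1213]},{"grip":-0.1,"translation":[0,0,0],"twist":[0,0,-0.1213]},{"grip":-0.1,"translation":[0,0,0],"twist":[0,0,0]},{"grip":-0.1,"translation":[0,0,0],"twist":[0,0,0]}]}}

```text
clock: 16.1
eef_pos: [453.1, -277.4, 129.9]
tcp_rot: [-3.14, 0.005, 2.991]
contact_force: [0.9, 0.4, 0.2]
opening: 0.55
```

```bash
python3 - <<'E'
from h import *
rel([456.8,-295.7,16.5],Ro.from_euler('xyz',[np.pi,0,np.radians(171.8)]).as_matrix()); snap('wrist','10')
E
```

```text
t 16.1 p [ 453.1 -277.4  129.9] rpy [-3.14   0.005  2.991] F [0.9 0.4 0.2] op 0.55 q [-0.55  0.33  1.93  0.    0.88 -1.97]
  d_tool [ -5.8 -17.4 113.4] rot [-0.0013  0.0048 -0.0072]
```

View pics/wrist10.png

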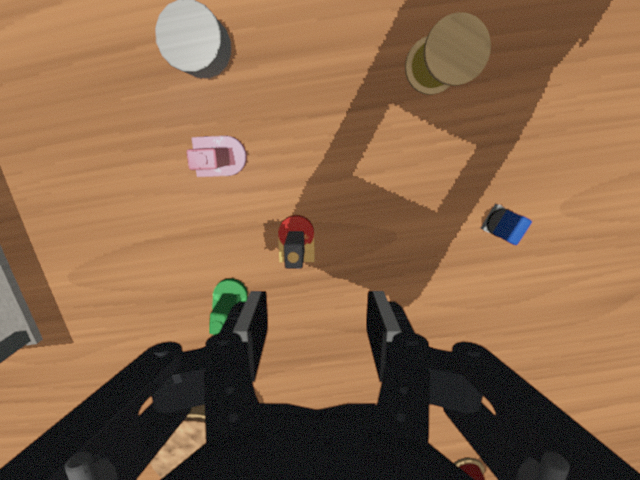

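Emit:
{"op": "jog_arm", "data": {"moves": [{"grip":-0.1,"translation":[-0.006,-0.0175,0],"twist":[-0.001,0.005,-0.007]},{"grip":-0.1,"translation":[0,0,0.028],"twist":[0,0,0]},{"grip":-0.1,"translation":[0,0,0.028],"twist":[0,0,0]},{"grip":-0.1,"translation":[0,0,0],"twist":[0,0,0]},{"grip":-0.1,"translation":[0,0,0],"twist":[0,0,0]}]}}

```text
clock: 16.57
eef_pos: [455.6, -295.1, 73.2]
tcp_rot: [3.14, -0.004, 3.0]
contact_force: [-0.7, 0.9, 0.2]
opening: 0.547
```

```bash
python3 - <<'E'
from h import *
rel([456.8,-295.7,16.5],Ro.from_euler('xyz',[np.pi,0,np.radians(171.8)]).as_matrix())
p,d,c=snap('wrist','11')
s=st();P,R=tool(s); print(P.round(1))
cv2.imwrite('pics/w11z.png',cv2.resize(p[180:380,240:400],None,fx=3,fy=3,interpolation=cv2.INTER_CUBIC)[:,:,::-1])
E
```

```text
t 16.57 p [ 455.6 -295.1   73.2] rpy [ 3.14  -0.004  3.   ] F [-0.7  0.9  0.2] op 0.547 q [-0.58  0.43  1.93 -0.    0.78 -2.01]
  d_tool [-1.5 -0.5 56.7] rot [ 0.0016 -0.0039  0.001 ]
t 16.62 p [ 456.7 -295.7   74.4] rpy [ 3.141e+00 -2.000e-03  3.000e+00] F [0.7 0.5 0.4] op 0.554 q [-0.58  0.43  1.93 -0.    0.78 -2.01]
[ 456.7 -295.7   74.4]
```

View pics/w11z.png

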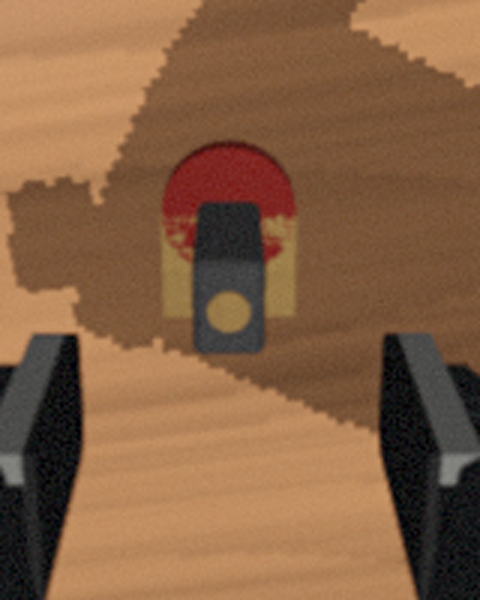

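Emit:
{"op": "jog_arm", "data": {"moves": [{"grip":-0.1,"translation":[0,0,0.02],"twist":[0,0,0]},{"grip":-0.1,"translation":[0,0,0.02],"twist":[0,0,0]},{"grip":-0.1,"translation":[0,0,0.0165],"twist":[0,0,0]},{"grip":-0.1,"translation":[0,0,0],"twist":[0,0,0]},{"grip":1,"translation":[0,0,0],"twist":[0,0,0]},{"grip":1,"translation":[0,0,0],"twist":[0,0,0]},{"grip":1,"translation":[0,0,0],"twist":[0,0,0]},{"grip":1,"translation":[0,0,0],"twist":[0,0,0]},{"grip":1,"translation":[0,0,0],"twist":[0,0,0]},{"grip":1,"translation":[0,0,0],"twist":[0,0,0]}]}}

```text
clock: 17.45
eef_pos: [457.9, -296.5, 19.4]
tcp_rot: [-3.141, 0.002, 3.002]
contact_force: [-0.1, 1.1, 8.0]
opening: 0.153
```

```bash
python3 - <<'E'
from h import *
s=st(); P,R=tool(s); p,d,c=snap('wrist','12')
cv2.imwrite('pics/w12z.png',cv2.resize(p[220:420,240:400],None,fx=3,fy=3,interpolation=cv2.INTER_CUBIC)[:,:,::-1])
P1,R1=railpose(-30,80,1); print(P1); rel(P1,R1)
E
```

```text
t 17.45 p [ 457.9 -296.5   19.4] rpy [-3.141e+00  2.000e-03  3.002e+00] F [-0.1  1.1  8. ] op 0.153 q [-0.58  0.52  1.95  0.    0.67 -2.01]
[617.0270474  108.34995305 185.08946754]
t 17.5 p [ 457.9 -296.6   19.4] rpy [-3.141e+00  2.000e-03  3.002e+00] F [-0.6  0.8  7.6] op 0.15 q [-0.58  0.52  1.95  0.    0.67 -2.01]
  d_tool [-101.4  423.  -165.9] rot [-0.03   -0.5215 -0.1085]
```

View pics/w12z.png

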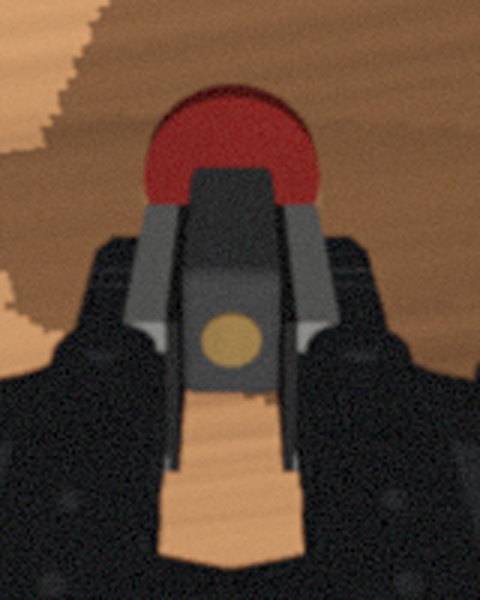

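Emit:
{"op": "jog_arm", "data": {"moves": [{"grip":1,"translation":[0,0,-0.01],"twist":[0,0,0]},{"grip":1,"translation":[0,0,-0.02],"twist":[0,0,0]},{"grip":1,"translation":[0,0,-0.034],"twist":[0,0,0]},{"grip":1,"translation":[0,0,-0.034],"twist":[0,0,0]},{"grip":1,"translation":[0,0,-0.034],"twist":[0,0,0]},{"grip":1,"translation":[0,0,-0.034],"twist":[0,0,0]},{"grip":1,"translation":[0,0,-0.02],"twist":[0,0,0]},{"grip":1,"translation":[-0.0092,0.0385,0],"twist":[0,0,0]},{"grip":1,"translation":[-0.0092,0.0385,0],"twist":[0,0,0]},{"grip":1,"translation":[-0.0092,0.0385,0],"twist":[0,0,0]}]}}

```text
clock: 18.33
eef_pos: [500.6, -184.7, 205.7]
tcp_rot: [-3.142, 0.001, 2.999]
contact_force: [1.8, -0.0, -1.3]
opening: 0.156
```

Emit:
{"op": "jog_arm", "data": {"moves": [{"grip":1,"translation":[-0.0092,0.0385,0],"twist":[0,0,0]},{"grip":1,"translation":[-0.0092,0.0385,0],"twist":[0,0,0]},{"grip":1,"translation":[-0.0092,0.0385,0],"twist":[0,0,0]},{"grip":1,"translation":[-0.0092,0.0385,0],"twist":[0,0,0]},{"grip":1,"translation":[-0.0092,0.0385,0],"twist":[0,0,0]},{"grip":1,"translation":[-0.0092,0.0385,0],"twist":[0,0,0]},{"grip":1,"translation":[-0.0092,0.0385,0],"twist":[0,0,0]},{"grip":1,"translation":[-0.0092,0.0385,0],"twist":[0,0,0]},{"grip":1,"translation":[0,0,0],"twist":[0,0,0]},{"grip":1,"translation":[0,0,0],"twist":[0,0,0]}]}}

```text
clock: 19.17
eef_pos: [616.4, 111.4, 204.6]
tcp_rot: [3.141, -0.0, 3.005]
contact_force: [0.2, -1.0, -0.9]
opening: 0.156
```

```bash
python3 - <<'E'
from h import *
rel(*railpose(-30,80,1))
E
```

```text
t 19.17 p [616.4 111.4 204.6] rpy [ 3.141 -0.     3.005] F [ 0.2 -1.  -0.9] op 0.156 q [ 0.18  0.38  1.66  0.    1.11 -1.26]
  d_tool [-1.1 -2.9 19.5] rot [-0.0276 -0.5233 -0.1057]
```

Emit:
{"op": "jog_arm", "data": {"moves": [{"grip":1,"translation":[0,0,0],"twist":[-0.0055,-0.1047,-0.0211]},{"grip":1,"translation":[0,0,0],"twist":[-0.0055,-0.1047,-0.0211]},{"grip":1,"translation":[0,0,0],"twist":[-0.0055,-0.1047,-0.0211]},{"grip":1,"translation":[0,0,0],"twist":[-0.0055,-0.1047,-0.0211]},{"grip":1,"translation":[0,0,0],"twist":[-0.0055,-0.1047,-0.0211]},{"grip":1,"translation":[0,0,0],"twist":[0,0,0]},{"grip":1,"translation":[0,0,0],"twist":[0,0,0]}]}}

```text
clock: 19.75
eef_pos: [614.4, 108.0, 203.6]
tcp_rot: [-3.14, 0.519, 3.109]
contact_force: [0.5, -0.7, -0.4]
opening: 0.152
```

```bash
python3 - <<'E'
from h import *
rel(*railpose(-34,40,1))
E
```

```text
t 19.75 p [614.4 108.  203.6] rpy [-3.14   0.519  3.109] F [ 0.5 -0.7 -0.4] op 0.152 q [ 0.25  0.19  2.05 -0.34  0.43 -1.01]
  d_tool [ 2.7  0.6 57.4] rot [-0.0036 -0.0043 -0.0032]
```

Emit:
{"op": "jog_arm", "data": {"moves": [{"grip":1,"translation":[0.003,0.0006,0.02],"twist":[-0.0036,-0.0043,-0.0032]},{"grip":1,"translation":[0,0,0.02],"twist":[0,0,0]},{"grip":1,"translation":[0,0,0.018],"twist":[0,0,0]},{"grip":1,"translation":[0,0,0],"twist":[0,0,0]},{"grip":1,"translation":[0,0,0],"twist":[0,0,0]},{"grip":1,"translation":[0,0,0],"twist":[0,0,0]}]}}

```text
clock: 20.25
eef_pos: [643.6, 108.7, 153.0]
tcp_rot: [3.14, 0.527, 3.112]
contact_force: [-0.3, 1.5, -0.9]
opening: 0.147
```

```bash
python3 - <<'E'
from h import *
rel(*railpose(-34,20.3,1)); p,d,c=snap('wrist','13')
E
```

```text
t 20.25 p [643.6 108.7 153. ] rpy [3.14  0.527 3.112] F [-0.3  1.5 -0.9] op 0.147 q [ 0.23  0.31  2.04 -0.43  0.31 -0.93]
  d_tool [ 3.  -1.1 18.6] rot [ 0.0007  0.0035 -0.0009]
```

View pics/wrist13.png

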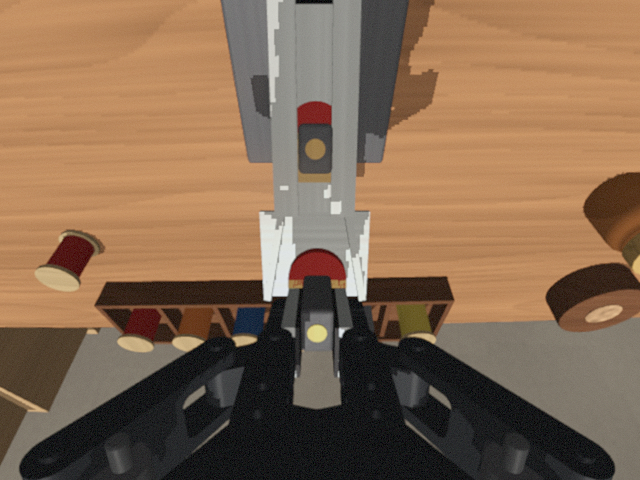

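Emit:
{"op": "jog_arm", "data": {"moves": [{"grip":1,"translation":[0,-0.0008,0.006],"twist":[0,0,0]},{"grip":1,"translation":[0,0,0.006],"twist":[0,0,0]},{"grip":1,"translation":[0,0,0.006],"twist":[0,0,0]},{"grip":1,"translation":[0,0,0],"twist":[0,0,0]},{"grip":1,"translation":[0,0,0],"twist":[0,0,0]}]}}

```text
clock: 20.72
eef_pos: [651.5, 108.0, 135.9]
tcp_rot: [3.141, 0.526, 3.114]
contact_force: [0.1, 0.3, -0.4]
opening: 0.153
```

```bash
python3 - <<'E'
from h import *
rel(*railpose(-10,20.3,1)); p,d,c=snap('wrist','14')
E
```

```text
t 20.72 p [651.5 108.  135.9] rpy [3.141 0.526 3.114] F [ 0.1  0.3 -0.4] op 0.153 q [ 0.23  0.34  2.03 -0.47  0.28 -0.9 ]
  d_tool [25.3 -0.7 -0.2] rot [0.0014 0.0028 0.0006]
```

View pics/wrist14.png

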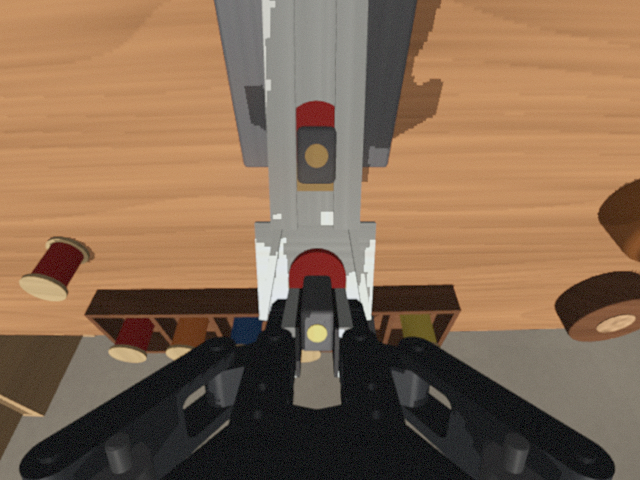

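Emit:
{"op": "jog_arm", "data": {"moves": [{"grip":1,"translation":[0.006,-0.0005,0],"twist":[0,0,0]},{"grip":1,"translation":[0.006,0,0],"twist":[0,0,0]},{"grip":1,"translation":[0.006,0,0],"twist":[0,0,0]},{"grip":1,"translation":[0.006,0,0],"twist":[0,0,0]},{"grip":1,"translation":[0,0,0],"twist":[0,0,0]}]}}

```text
clock: 21.18
eef_pos: [629.2, 108.0, 123.5]
tcp_rot: [3.141, 0.525, 3.114]
contact_force: [0.4, -0.3, -1.0]
opening: 0.157
```

Emit:
{"op": "jog_arm", "data": {"moves": [{"grip":1,"translation":[0.005,0,0],"twist":[0,0,0]},{"grip":1,"translation":[0.005,0,0],"twist":[0,0,0]},{"grip":1,"translation":[0.005,0,0],"twist":[0,0,0]},{"grip":1,"translation":[0.005,0,0],"twist":[0,0,0]},{"grip":1,"translation":[0,0,0],"twist":[0,0,0]}]}}

```text
clock: 21.6
eef_pos: [612.7, 108.6, 113.9]
tcp_rot: [3.141, 0.526, 3.114]
contact_force: [-0.5, -0.6, -1.5]
opening: 0.153
```

```bash
python3 - <<'E'
from h import *
rel(*railpose(62,20,1)); p,d,c=snap('wrist','15')
E
```

```text
t 21.6 p [612.7 108.6 113.9] rpy [3.141 0.526 3.114] F [-0.5 -0.6 -1.5] op 0.153 q [ 0.25  0.34  2.12 -0.67  0.22 -0.67]
  d_tool [52.6 -0.   0.4] rot [0.0014 0.0027 0.0008]
```

View pics/wrist15.png

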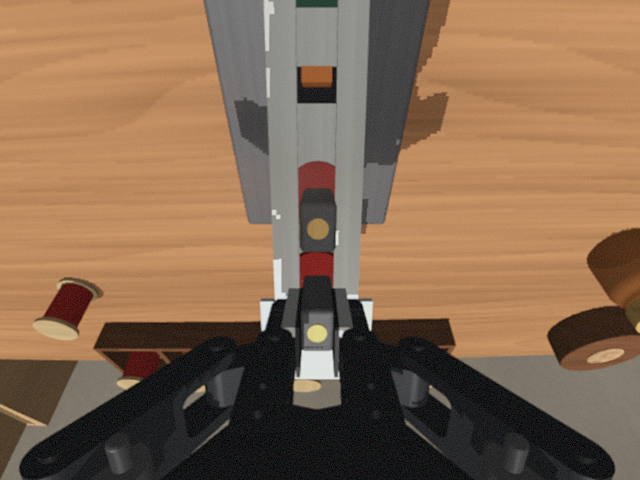

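Emit:
{"op": "jog_arm", "data": {"moves": [{"grip":1,"translation":[0.005,0,0],"twist":[0,0,0]},{"grip":1,"translation":[0.005,0,0],"twist":[0,0,0]},{"grip":1,"translation":[0.005,0,0],"twist":[0,0,0]},{"grip":1,"translation":[0.005,0,0],"twist":[0,0,0]},{"grip":1,"translation":[0.004,0,0],"twist":[0,0,0]},{"grip":1,"translation":[0.003,0,0],"twist":[0,0,0]},{"grip":1,"translation":[0.003,0,0],"twist":[0,0,0]},{"grip":1,"translation":[0,0,0],"twist":[0,0,0]}]}}

```text
clock: 22.32
eef_pos: [587.7, 109.4, 99.3]
tcp_rot: [3.14, 0.527, 3.114]
contact_force: [-0.1, -0.3, -0.3]
opening: 0.154
```

```bash
python3 - <<'E'
from h import *
rel(*railpose(62,20,1)); p,d,c=snap('wrist','16')
E
```

```text
t 22.32 p [587.7 109.4  99.3] rpy [3.14  0.527 3.114] F [-0.1 -0.3 -0.3] op 0.154 q [ 0.26  0.34  2.18 -0.89  0.19 -0.43]
  d_tool [23.6 -0.2  0.3] rot [0.0017 0.0037 0.0006]
```

View pics/wrist16.png

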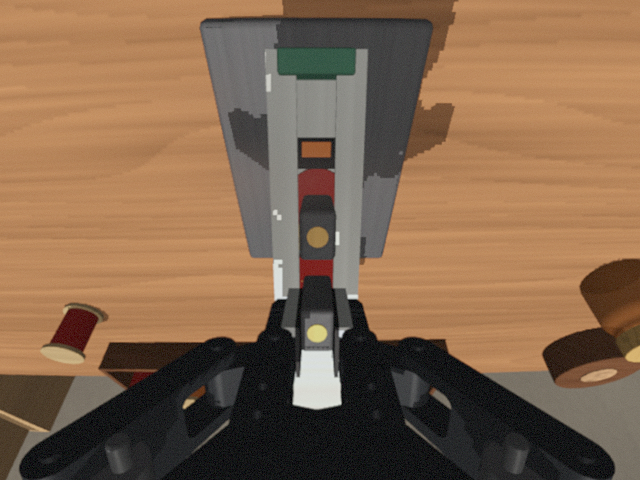

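Emit:
{"op": "jog_arm", "data": {"moves": [{"grip":1,"translation":[0.003,0,0],"twist":[0,0,0]},{"grip":1,"translation":[0.003,0,0],"twist":[0,0,0]},{"grip":1,"translation":[0.003,0,0],"twist":[0,0,0]},{"grip":1,"translation":[0.003,0,0],"twist":[0,0,0]},{"grip":1,"translation":[0.003,0,0],"twist":[0,0,0]},{"grip":1,"translation":[0.002,0,0],"twist":[0,0,0]}]}}

```text
clock: 22.87
eef_pos: [574.8, 110.3, 92.0]
tcp_rot: [3.139, 0.53, 3.113]
contact_force: [3.6, -0.3, 0.8]
opening: 0.154
```

Emit:
{"op": "jog_arm", "data": {"moves": [{"grip":1,"translation":[0.001,0,0],"twist":[0,0,0]},{"grip":1,"translation":[0.001,0,0],"twist":[0,0,0]},{"grip":1,"translation":[0.001,0,0],"twist":[0,0,0]}]}}

```text
clock: 23.12
eef_pos: [571.3, 110.3, 89.8]
tcp_rot: [3.139, 0.529, 3.113]
contact_force: [4.0, -0.2, 4.7]
opening: 0.153
```

```bash
python3 - <<'E'
from h import *
rel(*railpose(63,20,1)); p,d,c=snap('wrist','17')
cv2.imwrite('pics/w17z.png',cv2.resize(p[100:380,220:420],None,fx=2.1,fy=2.1,interpolation=cv2.INTER_CUBIC)[:,:,::-1])
E
```

```text
t 23.12 p [571.3 110.3  89.8] rpy [3.139 0.529 3.113] F [ 4.  -0.2  4.7] op 0.153 q [ 0.28  0.34  2.21 -1.09  0.17 -0.22]
  d_tool [ 5.8 -0.6  0.3] rot [0.0024 0.0052 0.0003]
```

View pics/w17z.png

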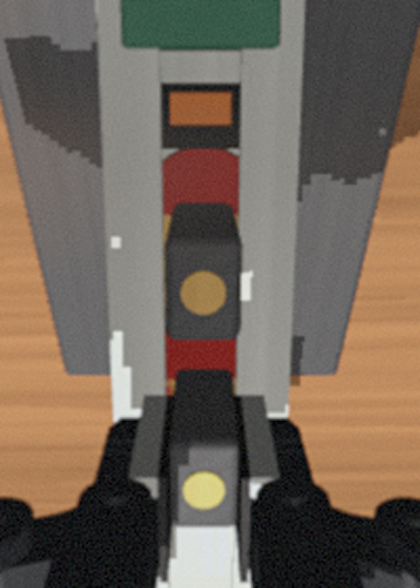

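Emit:
{"op": "jog_arm", "data": {"moves": [{"grip":1,"translation":[0.001,0,0],"twist":[0,0,0]},{"grip":1,"translation":[0.001,0,0],"twist":[0,0,0]},{"grip":1,"translation":[0.001,0,0],"twist":[0,0,0]}]}}

```text
clock: 23.42
eef_pos: [568.2, 110.1, 88.0]
tcp_rot: [3.14, 0.528, 3.113]
contact_force: [3.6, 0.6, 5.2]
opening: 0.152
```

Emit:
{"op": "jog_arm", "data": {"moves": [{"grip":1,"translation":[0.001,0,0],"twist":[0,0,0]},{"grip":1,"translation":[0.001,0,0],"twist":[0,0,0]}]}}

```text
clock: 23.58
eef_pos: [566.5, 110.2, 87.0]
tcp_rot: [3.14, 0.528, 3.113]
contact_force: [4.7, 0.6, 5.1]
opening: 0.147
```

```bash
python3 - <<'E'
from h import *
rel(*railpose(63,20,1)); p,d,c=snap('wrist','18')
cv2.imwrite('pics/w18z.png',cv2.resize(p[100:380,220:420],None,fx=2.1,fy=2.1,interpolation=cv2.INTER_CUBIC)[:,:,::-1])
E
```

```text
t 23.58 p [566.5 110.2  87. ] rpy [3.14  0.528 3.113] F [4.7 0.6 5.1] op 0.147 q [ 0.28  0.34  2.22 -1.15  0.17 -0.16]
  d_tool [ 0.1 -0.4  0.3] rot [0.0019 0.0045 0.0004]
```

View pics/w18z.png

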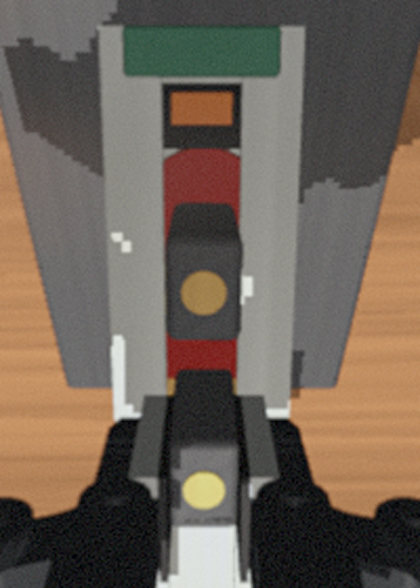

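Emit:
{"op": "jog_arm", "data": {"moves": [{"grip":1,"translation":[0.001,0,0],"twist":[0,0,0]},{"grip":1,"translation":[0,0,0],"twist":[0,0,0]}]}}

```text
clock: 23.8
eef_pos: [565.5, 110.2, 86.4]
tcp_rot: [3.14, 0.528, 3.113]
contact_force: [3.5, 0.2, 4.8]
opening: 0.15
```

Emit:
{"op": "jog_arm", "data": {"moves": [{"grip":1,"translation":[0.001,0,0],"twist":[0,0,0]},{"grip":1,"translation":[0,0,0],"twist":[0,0,0]}]}}

```text
clock: 23.97
eef_pos: [565.3, 110.2, 86.3]
tcp_rot: [3.14, 0.529, 3.113]
contact_force: [4.3, -0.5, 5.8]
opening: 0.156
```

Emit:
{"op": "jog_arm", "data": {"moves": [{"grip":1,"translation":[0.001,0,0],"twist":[0,0,0]},{"grip":1,"translation":[0,0,0],"twist":[0,0,0]}]}}

```text
clock: 24.13
eef_pos: [565.1, 110.3, 86.3]
tcp_rot: [3.14, 0.53, 3.113]
contact_force: [7.0, -1.0, 7.0]
opening: 0.155
```

Emit:
{"op": "jog_arm", "data": {"moves": [{"grip":1,"translation":[0.001,0,0],"twist":[0,0,0]},{"grip":1,"translation":[0,0,0],"twist":[0,0,0]}]}}

```text
clock: 24.3
eef_pos: [564.9, 110.4, 86.3]
tcp_rot: [3.14, 0.531, 3.113]
contact_force: [9.0, -2.2, 8.1]
opening: 0.153
```

```bash
python3 - <<'E'
from h import *
rel(*railpose(65,20,1)); p,d,c=snap('wrist','19')
cv2.imwrite('pics/w19z.png',cv2.resize(p[100:240,250:380],None,fx=4.2,fy=4.2,interpolation=cv2.INTER_CUBIC)[:,:,::-1])
E
```

```text
t 24.3 p [564.9 110.4  86.3] rpy [3.14  0.531 3.113] F [ 9.  -2.2  8.1] op 0.153 q [ 0.28  0.34  2.23 -1.2   0.16 -0.11]
  d_tool [ 0.4 -0.6  0.5] rot [0.002  0.0074 0.0003]
```

View pics/w19z.png

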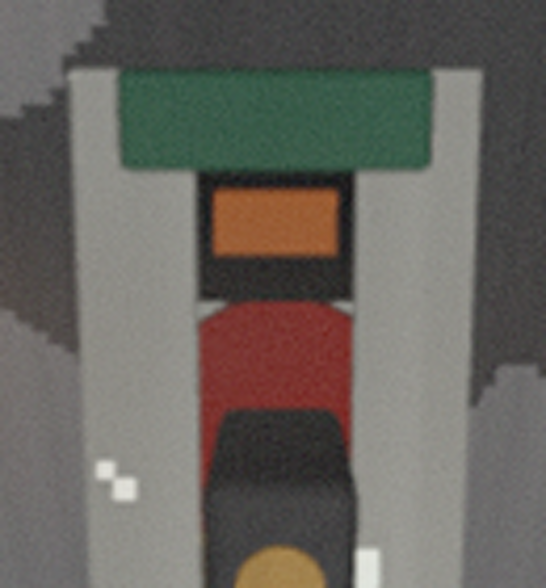

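Emit:
{"op": "jog_arm", "data": {"moves": [{"grip":1,"translation":[-0.001,0,0],"twist":[0,0,0]},{"grip":0.2,"translation":[0,0,0],"twist":[0,0,0]},{"grip":0.2,"translation":[0,0,0],"twist":[0,0,0]},{"grip":0.2,"translation":[0,0,0],"twist":[0,0,0]},{"grip":0.2,"translation":[0,0,0],"twist":[0,0,0]},{"grip":0.2,"translation":[0,0,-0.01],"twist":[0,0,0]},{"grip":0.2,"translation":[0,0,-0.03],"twist":[0,0,0]},{"grip":0.2,"translation":[0,0,-0.035],"twist":[0,0,0]},{"grip":0.2,"translation":[0,0,0],"twist":[0,0,0]}]}}

```text
clock: 25.1
eef_pos: [531.1, 110.6, 142.9]
tcp_rot: [3.14, 0.53, 3.111]
contact_force: [1.0, 0.1, 0.4]
opening: 0.4
```

```bash
python3 - <<'E'
from h import *
rel([464.1,-126.2,180],Ro.from_euler('xyz',[np.pi,0,np.radians(147)]).as_matrix()); p,d,c=snap('wrist','20')
E
```

```text
t 25.1 p [531.1 110.6 142.9] rpy [3.14  0.53  3.111] F [1.  0.1 0.4] op 0.4 q [ 0.31  0.18  2.26 -0.71  0.26 -0.59]
  d_tool [  32.7 -238.7  -62.6] rot [0.1461 0.5163 0.5328]
```

View pics/wrist20.png

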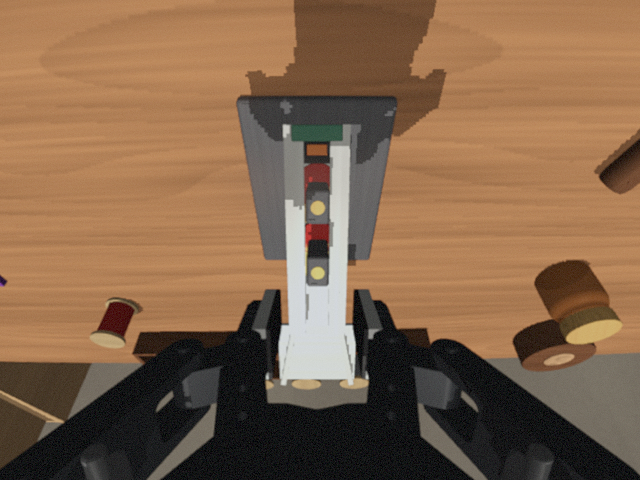

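Emit:
{"op": "jog_arm", "data": {"moves": [{"grip":0.2,"translation":[0,0,-0.03],"twist":[0,0,0]},{"grip":0.2,"translation":[0,0,0],"twist":[0.0209,0.0738,0.0761]},{"grip":0.2,"translation":[0,0,0],"twist":[0.0209,0.0738,0.0761]},{"grip":0.2,"translation":[0,0,0],"twist":[0.0209,0.0738,0.0761]},{"grip":0.2,"translation":[0,0,0],"twist":[0.0209,0.0738,0.0761]},{"grip":0.2,"translation":[0,0,0],"twist":[0.0209,0.0738,0.0761]},{"grip":0.2,"translation":[0,0,0],"twist":[0.0209,0.0738,0.0761]},{"grip":0.2,"translation":[0,0,0],"twist":[0.0209,0.0738,0.0761]},{"grip":0.2,"translation":[0,0,0],"twist":[0,0,0]}]}}

```text
clock: 25.9
eef_pos: [519.6, 109.1, 165.3]
tcp_rot: [-3.135, -0.0, 2.56]
contact_force: [-0.0, -0.4, -0.8]
opening: 0.4
```

```bash
python3 - <<'E'
from h import *
rel([464.1,-126.2,100],Ro.from_euler('xyz',[np.pi,0,np.radians(147)]).as_matrix())
E
```

```text
t 25.9 p [519.6 109.1 165.3] rpy [-3.135 -0.     2.56 ] F [-0.  -0.4 -0.8] op 0.4 q [ 0.21  0.29  1.89 -0.01  0.97 -0.78]
  d_tool [ -82.8 -226.7   66.7] rot [-0.0063 -0.0002 -0.0055]
```

Emit:
{"op": "jog_arm", "data": {"moves": [{"grip":0.2,"translation":[0,0,0],"twist":[-0.006,0,-0.0055]},{"grip":0.2,"translation":[-0.0118,-0.0324,0.007],"twist":[0,0,0]},{"grip":0.2,"translation":[-0.0118,-0.0324,0.007],"twist":[0,0,0]},{"grip":0.2,"translation":[-0.0118,-0.0324,0.007],"twist":[0,0,0]},{"grip":0.2,"translation":[-0.0118,-0.0324,0.007],"twist":[0,0,0]},{"grip":0.2,"translation":[-0.0118,-0.0324,0.007],"twist":[0,0,0]},{"grip":0.2,"translation":[-0.0118,-0.0324,0.007],"twist":[0,0,0]},{"grip":0.2,"translation":[-0.0118,-0.0324,0.007],"twist":[0,0,0]},{"grip":0.2,"translation":[0,0,0],"twist":[0,0,0]},{"grip":0.2,"translation":[0,0,0],"twist":[0,0,0]}]}}

```text
clock: 26.73
eef_pos: [462.9, -126.2, 115.8]
tcp_rot: [3.14, 0.001, 2.571]
contact_force: [-0.1, -0.6, 1.0]
opening: 0.399
```

```bash
python3 - <<'E'
from h import *
rel([464.1,-126.2,18],Ro.from_euler('xyz',[np.pi,0,np.radians(147)]).as_matrix()); p,d,c=snap('wrist','21')
cv2.imwrite('pics/w21z.png',cv2.resize(p[180:400,220:420],None,fx=2.7,fy=2.7,interpolation=cv2.INTER_CUBIC)[:,:,::-1])
E
```

```text
t 26.73 p [ 462.9 -126.2  115.8] rpy [3.140e+00 1.000e-03 2.571e+00] F [-0.1 -0.6  1. ] op 0.399 q [-0.27  0.28  2.04  0.    0.82 -1.27]
  d_tool [-1.   0.5 97.8] rot [0.0012 0.0007 0.0049]
```

View pics/w21z.png

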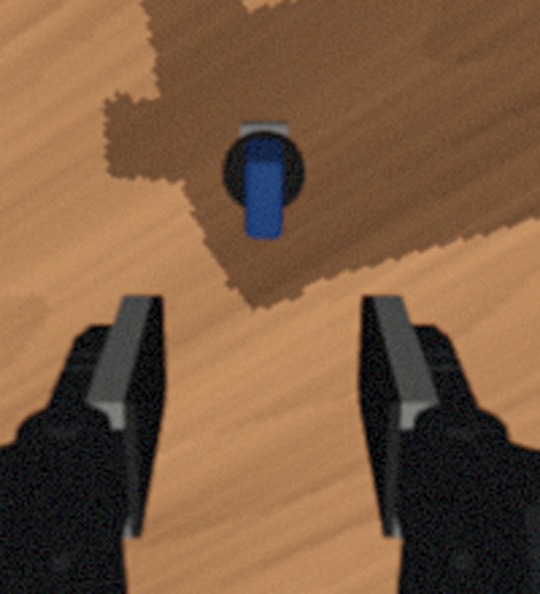

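Emit:
{"op": "jog_arm", "data": {"moves": [{"grip":0.2,"translation":[-0.0005,0.0005,0.03],"twist":[0,0,0.004]},{"grip":0.2,"translation":[0,0,0.03],"twist":[0,0,0]},{"grip":0.2,"translation":[0,0,0.02],"twist":[0,0,0]},{"grip":0.2,"translation":[0,0,0.017],"twist":[0,0,0]},{"grip":0.2,"translation":[0,0,0],"twist":[0,0,0]},{"grip":0.2,"translation":[0,0,0],"twist":[0,0,0]}]}}

```text
clock: 27.28
eef_pos: [465.2, -123.1, 19.4]
tcp_rot: [3.139, -0.001, 2.57]
contact_force: [0.5, -0.2, 0.1]
opening: 0.401
```

Emit:
{"op": "jog_arm", "data": {"moves": [{"grip":1,"translation":[0,0,0],"twist":[0,0,0]},{"grip":1,"translation":[0,0,0],"twist":[0,0,0]},{"grip":1,"translation":[0,0,0],"twist":[0,0,0]},{"grip":1,"translation":[0,0,0],"twist":[0,0,0]},{"grip":1,"translation":[0,0,0],"twist":[0,0,0]},{"grip":1,"translation":[0,0,0],"twist":[0,0,0]}]}}

```text
clock: 27.78
eef_pos: [466.6, -124.4, 20.8]
tcp_rot: [3.137, 0.002, 2.567]
contact_force: [0.2, 2.9, 8.9]
opening: 0.102
```

```bash
python3 - <<'E'
from h import *
st(); p,d,c=snap('wrist','22')
cv2.imwrite('pics/w22z.png',cv2.resize(p[220:420,240:400],None,fx=3,fy=3,interpolation=cv2.INTER_CUBIC)[:,:,::-1])
P1,R1=railpose(23,90,1); print(P1); rel(P1,R1)
E
```

```text
t 27.78 p [ 466.6 -124.4   20.8] rpy [3.137e+00 2.000e-03 2.567e+00] F [0.2 2.9 8.9] op 0.102 q [-0.27  0.46  2.08  0.01  0.6  -1.27]
[566.1486622  109.81056375 167.24972158]
t 27.83 p [ 466.6 -124.4   20.8] rpy [3.137e+00 2.000e-03 2.567e+00] F [-0.1  2.9  7.2] op 0.105 q [-0.27  0.46  2.08  0.01  0.6  -1.27]
  d_tool [  43.2  251.4 -145.5] rot [-0.1393 -0.5069 -0.5336]
```

View pics/w22z.png

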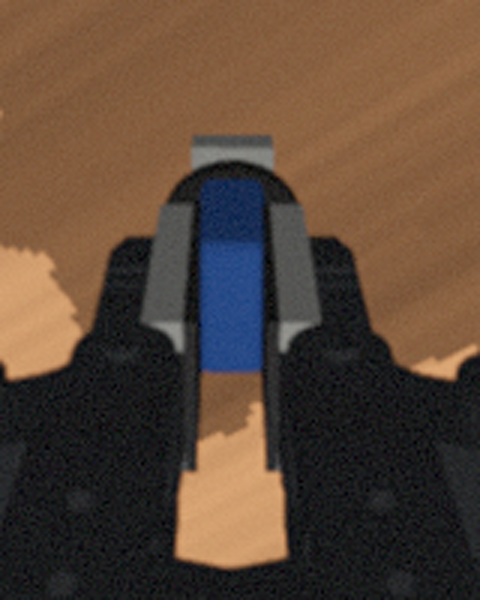

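```bash
python3 - <<'E'
from h import *
s=st(); P,R=tool(s); p,d,c=load('wrist22')
print(((onz(c,[(317,299.7),(317,343.7)],39)-P)@R).round(1)); print(((onz(c,[(317,270.2)],6)-P)@R).round(1),((onz(c,[(317,265.3)],0)-P)@R).round(1))
E
```

```text
t 27.83 p [ 466.6 -124.4   20.8] rpy [3.137e+00 2.000e-03 2.567e+00] F [-0.1  2.9  7.2] op 0.105 q [-0.27  0.46  2.08  0.01  0.6  -1.27]
[[ 12.2   0.5 -18.2]
 [ -9.3   0.5 -18.2]]
[[12.1  0.5 14.8]] [[12.5  0.5 20.8]]
```

Emit:
{"op": "jog_arm", "data": {"moves": [{"grip":1,"translation":[0,0,-0.01],"twist":[0,0,0]},{"grip":1,"translation":[0,0,-0.03],"twist":[0,0,0]},{"grip":1,"translation":[0,0,-0.035],"twist":[0,0,0]},{"grip":1,"translation":[0,0,-0.035],"twist":[0,0,0]},{"grip":1,"translation":[0,0,-0.035],"twist":[0,0,0]},{"grip":1,"translation":[0,0,-0.035],"twist":[0,0,0]}]}}

```text
clock: 28.33
eef_pos: [464.7, -124.9, 202.3]
tcp_rot: [3.138, 0.001, 2.568]
contact_force: [-0.0, -0.4, -0.3]
opening: 0.101
```

Emit:
{"op": "jog_arm", "data": {"moves": [{"grip":1,"translation":[0.0062,0.0359,0],"twist":[0,0,0]},{"grip":1,"translation":[0.0062,0.0359,0],"twist":[0,0,0]},{"grip":1,"translation":[0.0062,0.0359,0],"twist":[0,0,0]},{"grip":1,"translation":[0.0062,0.0359,0],"twist":[0,0,0]},{"grip":1,"translation":[0.0062,0.0359,0],"twist":[0,0,0]},{"grip":1,"translation":[0.0062,0.0359,0],"twist":[0,0,0]},{"grip":1,"translation":[0.0062,0.0359,0],"twist":[0,0,0]},{"grip":1,"translation":[0,0,0],"twist":[0,0,0]}]}}

```text
clock: 29.0
eef_pos: [567.5, 114.8, 201.7]
tcp_rot: [3.135, 0.002, 2.57]
contact_force: [-0.6, 0.0, -0.3]
opening: 0.103
```

Emit:
{"op": "jog_arm", "data": {"moves": [{"grip":1,"translation":[0,0,0],"twist":[-0.0199,-0.0724,-0.0762]},{"grip":1,"translation":[0,0,0],"twist":[-0.0199,-0.0724,-0.0762]},{"grip":1,"translation":[0,0,0],"twist":[-0.0199,-0.0724,-0.0762]},{"grip":1,"translation":[0,0,0],"twist":[-0.0199,-0.0724,-0.0762]},{"grip":1,"translation":[0,0,0],"twist":[-0.0199,-0.0724,-0.0762]},{"grip":1,"translation":[0,0,0],"twist":[-0.0199,-0.0724,-0.0762]},{"grip":1,"translation":[0,0,0],"twist":[-0.0199,-0.0724,-0.0762]},{"grip":1,"translation":[0,0,0],"twist":[0,0,0]},{"grip":1,"translation":[0,0,0],"twist":[0,0,0]}]}}

```text
clock: 29.75
eef_pos: [564.2, 109.1, 200.7]
tcp_rot: [3.141, 0.519, 3.111]
contact_force: [0.7, 0.2, -0.1]
opening: 0.097
```

```bash
python3 - <<'E'
from h import *
rel(*railpose(23,50,1)); 
E
```

```text
t 29.75 p [564.2 109.1 200.7] rpy [3.141 0.519 3.111] F [ 0.7  0.2 -0.1] op 0.097 q [ 0.28  0.12  2.14 -0.39  0.41 -0.94]
  d_tool [14.7  0.8 70. ] rot [-0.0009 -0.0042 -0.002 ]
```

Emit:
{"op": "jog_arm", "data": {"moves": [{"grip":1,"translation":[0.005,0.0008,0.023],"twist":[-0.001,-0.004,-0.002]},{"grip":1,"translation":[0.005,0,0.023],"twist":[0,0,0]},{"grip":1,"translation":[0.0045,0,0.02],"twist":[0,0,0]},{"grip":1,"translation":[0,0,0],"twist":[0,0,0]},{"grip":1,"translation":[0,0,0],"twist":[0,0,0]},{"grip":1,"translation":[0,0,0],"twist":[0,0,0]}]}}

```text
clock: 30.25
eef_pos: [586.6, 109.9, 137.2]
tcp_rot: [3.141, 0.526, 3.113]
contact_force: [0.4, 0.1, -0.5]
opening: 0.104
```

```bash
python3 - <<'E'
from h import *
rel(*railpose(23,22.3,1)); p,d,c=snap('wrist','23')
cv2.imwrite('pics/w23z.png',cv2.resize(p[60:400,200:430],None,fx=2.3,fy=1.75,interpolation=cv2.INTER_CUBIC)[:,:,::-1])
cv2.imwrite('pics/w23z.png',cv2.resize(p[160:400,220:420],None,fx=2.5,fy=2.5,interpolation=cv2.INTER_CUBIC)[:,:,::-1])
E
```

```text
t 30.25 p [586.6 109.9 137.2] rpy [3.141 0.526 3.113] F [ 0.4  0.1 -0.5] op 0.104 q [ 0.27  0.26  2.16 -0.6   0.26 -0.73]
  d_tool [ 2.8 -0.6 31.4] rot [0.0005 0.0023 0.0005]
```

View pics/w23z.png

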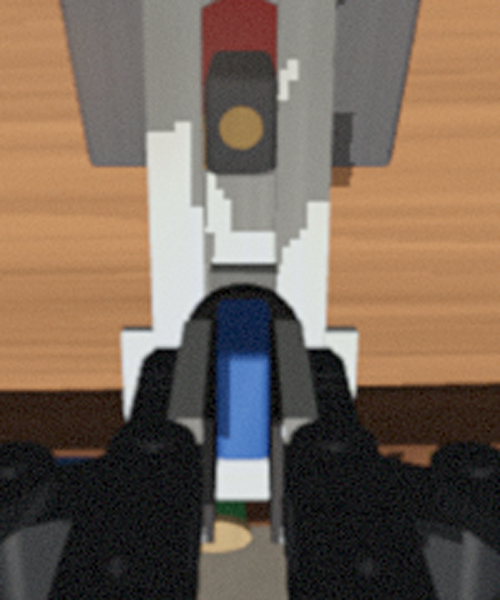

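Emit:
{"op": "jog_arm", "data": {"moves": [{"grip":1,"translation":[0.0025,-0.0007,0.006],"twist":[0,0.002,0]},{"grip":1,"translation":[0,0,0.006],"twist":[0,0,0]},{"grip":1,"translation":[0,0,0.006],"twist":[0,0,0]},{"grip":1,"translation":[0,0,0],"twist":[0,0,0]},{"grip":1,"translation":[0,0,0],"twist":[0,0,0]}]}}

```text
clock: 30.72
eef_pos: [592.5, 109.1, 119.1]
tcp_rot: [-3.141, 0.523, 3.115]
contact_force: [0.0, -0.3, -0.1]
opening: 0.1
```

```bash
python3 - <<'E'
from h import *
rel(*railpose(23,22.3,1)); p,d,c=snap('wrist','24')
cv2.imwrite('pics/w24z.png',cv2.resize(p[160:400,220:420],None,fx=2.5,fy=2.5,interpolation=cv2.INTER_CUBIC)[:,:,::-1])
E
```

```text
t 30.72 p [592.5 109.1 119.1] rpy [-3.141  0.523  3.115] F [ 0.  -0.3 -0.1] op 0.1 q [ 0.26  0.3   2.15 -0.68  0.23 -0.66]
  d_tool [-1.3 -0.  12.8] rot [ 0.0011 -0.0005  0.002 ]
```

View pics/w24z.png

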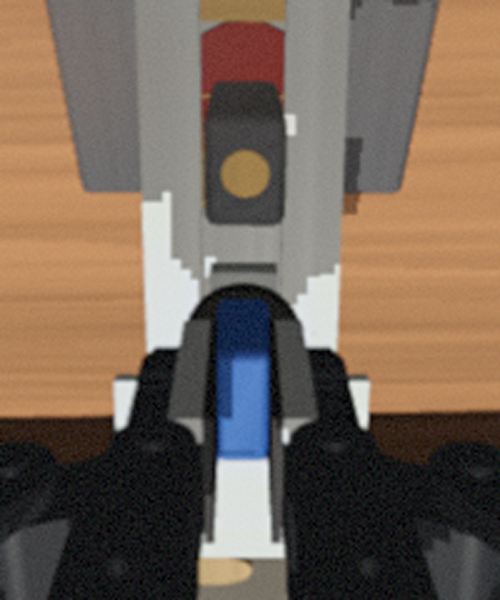

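Emit:
{"op": "jog_arm", "data": {"moves": [{"grip":1,"translation":[0,0,0.003],"twist":[0,0,0]},{"grip":1,"translation":[0,0,0.003],"twist":[0,0,0]},{"grip":1,"translation":[0,0,0.003],"twist":[0,0,0]},{"grip":1,"translation":[0,0,0.002],"twist":[0,0,0]},{"grip":1,"translation":[0,0,0],"twist":[0,0,0]}]}}

```text
clock: 31.18
eef_pos: [598.0, 109.0, 109.2]
tcp_rot: [-3.141, 0.523, 3.115]
contact_force: [-0.3, 0.5, -0.3]
opening: 0.1
```

Emit:
{"op": "jog_arm", "data": {"moves": [{"grip":1,"translation":[0,0,0.001],"twist":[0,0,0]},{"grip":1,"translation":[0,0,0],"twist":[0,0,0]}]}}

```text
clock: 31.35
eef_pos: [598.5, 109.0, 108.7]
tcp_rot: [3.142, 0.523, 3.115]
contact_force: [-0.9, 0.8, 0.7]
opening: 0.103
```

```bash
python3 - <<'E'
from h import *
rel(*railpose(23,22.3,1)); p,d,c=snap('wrist','25')
cv2.imwrite('pics/w25z.png',cv2.resize(p[160:400,220:420],None,fx=2.5,fy=2.5,interpolation=cv2.INTER_CUBIC)[:,:,::-1])
E
```

```text
t 31.35 p [598.5 109.  108.7] rpy [3.142 0.523 3.115] F [-0.9  0.8  0.7] op 0.103 q [ 0.26  0.33  2.15 -0.73  0.21 -0.6 ]
  d_tool [-1.2 -0.1  0.8] rot [ 0.0013 -0.0003  0.0021]
```

View pics/w25z.png

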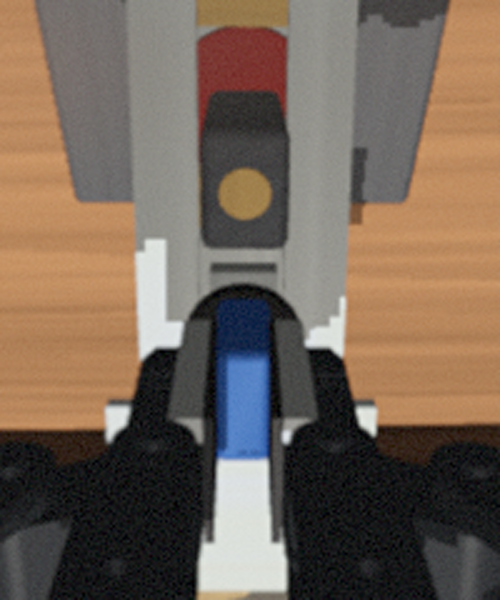

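Emit:
{"op": "jog_arm", "data": {"moves": [{"grip":1,"translation":[0,0,0.001],"twist":[0,0,0]},{"grip":1,"translation":[0,0,0],"twist":[0,0,0]}]}}

```text
clock: 31.57
eef_pos: [599.1, 109.0, 108.0]
tcp_rot: [3.141, 0.524, 3.115]
contact_force: [-0.5, 0.1, 0.3]
opening: 0.101
```

Emit:
{"op": "jog_arm", "data": {"moves": [{"grip":1,"translation":[0,0,0.0007],"twist":[0,0,0]},{"grip":1,"translation":[0,0,0],"twist":[0,0,0]}]}}

```text
clock: 31.73
eef_pos: [599.4, 109.0, 107.5]
tcp_rot: [3.141, 0.524, 3.115]
contact_force: [-1.1, 0.5, 1.8]
opening: 0.105
```

Emit:
{"op": "jog_arm", "data": {"moves": [{"grip":1,"translation":[0,0,0],"twist":[0,0,0.1]},{"grip":1,"translation":[0,0,0],"twist":[0,0,0.12]},{"grip":1,"translation":[0,0,0],"twist":[0,0,0.12]},{"grip":1,"translation":[0,0,0],"twist":[0,0,0.12]},{"grip":1,"translation":[0,0,0],"twist":[0,0,0.12]},{"grip":1,"translation":[0,0,0],"twist":[0,0,0.12]},{"grip":1,"translation":[0,0,0],"twist":[0,0,0.12]}]}}

```text
clock: 32.32
eef_pos: [599.7, 109.1, 107.7]
tcp_rot: [2.739, 0.346, 2.218]
contact_force: [0.8, 0.1, 0.8]
opening: 0.104
```

Emit:
{"op": "jog_arm", "data": {"moves": [{"grip":1,"translation":[0,0,0],"twist":[0,0,0.12]},{"grip":1,"translation":[0,0,0],"twist":[0,0,0.12]},{"grip":1,"translation":[0,0,0],"twist":[0,0,0.12]},{"grip":1,"translation":[0,0,0],"twist":[0,0,0.12]},{"grip":1,"translation":[0,0,0],"twist":[0,0,0.12]},{"grip":1,"translation":[0,0,0],"twist":[0,0,0.12]},{"grip":1,"translation":[0,0,0],"twist":[0,0,0.03]},{"grip":1,"translation":[0,0,0],"twist":[0,0,0]},{"grip":1,"translation":[0,0,0],"twist":[0,0,0]}]}}

```text
clock: 33.07
eef_pos: [599.6, 109.1, 107.6]
tcp_rot: [2.618, 0.001, 1.547]
contact_force: [-0.3, -0.6, 0.8]
opening: 0.101
```

```bash
python3 - <<'E'
from h import *
O,ux,uy,uz=railf(); R1=np.c_[ux,-uy,-uz]@Ro.from_euler('z',np.pi/2).as_matrix()
rel(railpose(24,22,1)[0],R1); p,d,c=snap('wrist','26')
E
```

```text
t 33.07 p [599.6 109.1 107.6] rpy [2.618e+00 1.000e-03 1.547e+00] F [-0.3 -0.6  0.8] op 0.101 q [ 0.26  0.33  2.15 -0.74  0.21  0.98]
  d_tool [-0.2 -0.1 -0.4] rot [ 0.0003 -0.0015  0.0044]
```

View pics/wrist26.png

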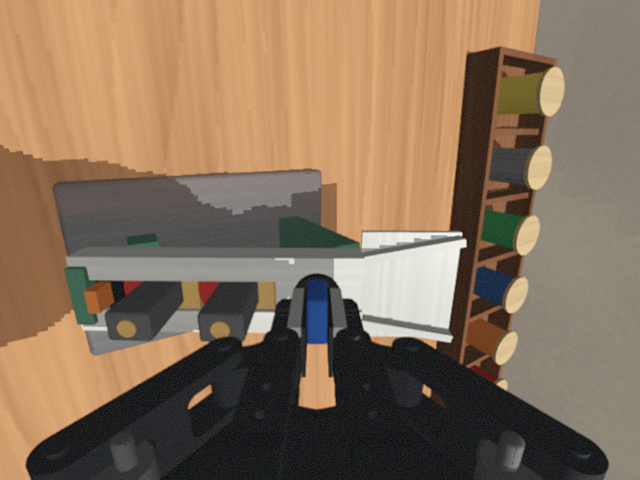

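Emit:
{"op": "jog_arm", "data": {"moves": [{"grip":0.55,"translation":[0,0,0],"twist":[0,0,0]},{"grip":0.55,"translation":[0,0,0],"twist":[0,0,0]},{"grip":0.55,"translation":[0,0,0],"twist":[0,0,0]},{"grip":0.55,"translation":[0,0,0],"twist":[0,0,0]}]}}

```text
clock: 33.45
eef_pos: [599.3, 108.9, 107.3]
tcp_rot: [2.618, 0.0, 1.545]
contact_force: [-0.5, 0.4, -0.5]
opening: 0.227
```

```bash
python3 - <<'E'
from h import *
st(); p,d,c=snap('wrist','27')
E
```

```text
t 33.45 p [599.3 108.9 107.3] rpy [2.618 0.    1.545] F [-0.5  0.4 -0.5] op 0.227 q [ 0.26  0.33  2.15 -0.74  0.21  0.98]
```

View pics/wrist27.png

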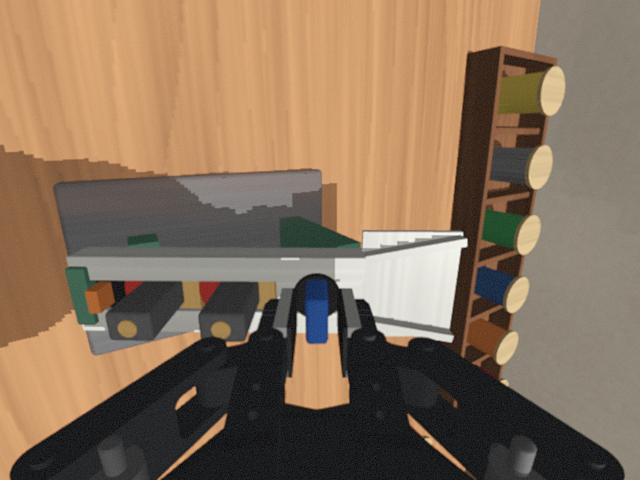

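Released cleanly, force about zero. Retract along the tool axis and look again.

Emit:
{"op": "jog_arm", "data": {"moves": [{"grip":0.55,"translation":[0,0,-0.01],"twist":[0,0,0]},{"grip":0.55,"translation":[0,0,-0.02],"twist":[0,0,0]},{"grip":0.55,"translation":[0,0,-0.03],"twist":[0,0,0]},{"grip":0.55,"translation":[0,0,-0.03],"twist":[0,0,0]},{"grip":0.55,"translation":[0,0,-0.03],"twist":[0,0,0]},{"grip":0.55,"translation":[0,0,0],"twist":[0,0,0]},{"grip":0.55,"translation":[0,0,0],"twist":[0,0,0]}]}}

```text
clock: 34.08
eef_pos: [539.9, 110.9, 213.3]
tcp_rot: [2.615, -0.001, 1.546]
contact_force: [-0.2, 0.3, 0.4]
opening: 0.228
```

```bash
python3 - <<'E'
from h import *
s=st(); p,d,c=snap('wrist','28')
cv2.imwrite('pics/w28z.png',cv2.resize(p[170:370,130:430],None,fx=2.6,fy=2.6,interpolation=cv2.INTER_CUBIC)[:,:,::-1])
O,ux,uy,uz=railf()
vs,us=np.mgrid[170:370,130:430]; uv=np.c_[us.ravel(),vs.ravel()]; X=dep(c,uv,d)-O; rgb=p[vs,us].reshape(-1,3).astype(int)
x,y,z=X@ux,X@uy,X@uz
ins=(x>-10)&(x<150)&(abs(y)<25)
m=ins&(rgb[:,2]>90)&(rgb[:,0]<70)&(z>30)
print('blue top',m.sum(),np.median(x[m]),np.median(y[m]),np.percentile(z[m],[50,90]),np.ptp(x[m]),np.ptp(y[m]))
m=ins&(z>38)&(x>45); 
for lo,hi in((45,75),(80,115)):
    k=m&(x>lo)&(x<hi); print('lug',k.sum(),np.percentile(x[k],[3,50,97]).round(1),np.percentile(z[k],[50]))
k=ins&(rgb[:,0]>130)&(rgb[:,2]<60)&(rgb[:,1]<110)&(x>115)&(z>15)
print('orange',k.sum(),np.percentile(x[k],[3,50,97]),np.median(z[k]))
E
```

```text
t 34.08 p [539.9 110.9 213.3] rpy [ 2.615e+00 -1.000e-03  1.546e+00] F [-0.2  0.3  0.4] op 0.228 q [ 0.3   0.06  2.18 -0.39  0.43  0.64]
blue top 280 24.407592513202967 -3.834822941931662 [40.24084985 41.25782888] 9.414175032167893 20.762392119985225
lug 2650 [45.5 57.8 70.9] [195.69276564]
lug 483 [ 94.8 103.4 112.8] [43.83092396]
orange 75 [132.02948873 134.42031267 137.95269921] 19.88836902795029
```

View pics/w28z.png

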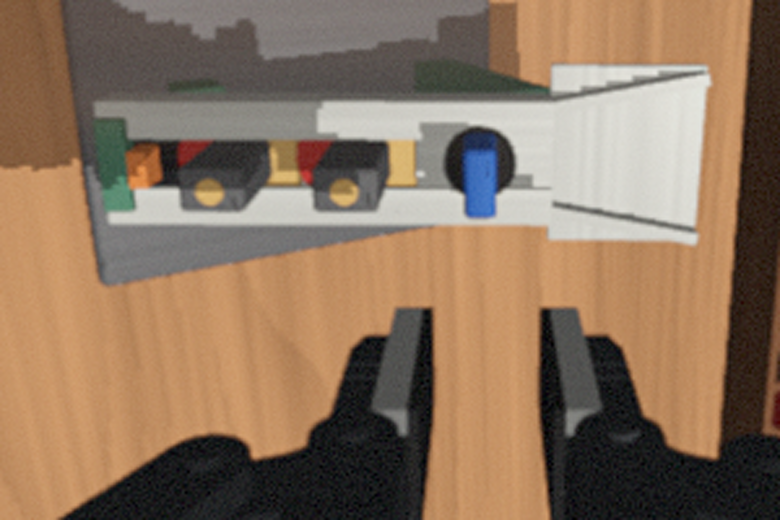

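```bash
python3 - <<'E'
from h import *
from rig import r
p,d,c=load('wrist28'); O,ux,uy,uz=railf()
vs,us=np.mgrid[170:370,130:430]; uv=np.c_[us.ravel(),vs.ravel()]; X=dep(c,uv,d)-O
x,y,z=X@ux,X@uy,X@uz; k=(abs(y)<20)&(z>40)&(z<48)&(x>45)&(x<80); print('B lug',k.sum(),np.percentile(x[k],[3,50,97]))
q,_,_=snap('top','9'); q0=load('top0')[0]
df=(abs(q.astype(int)-q0).sum(2)>90).astype(np.uint8); n,l,s,cen=cv2.connectedComponentsWithStats(df)
print([(s[i,:4].tolist(),int(s[i,4])) for i in range(1,n) if s[i,4]>12])
E
```

```text
B lug 462 [54.95842076 64.03041827 73.5289424 ]
[([0, 203, 347, 277], 35183), ([385, 204, 14, 13], 80), ([352, 255, 8, 9], 61), ([411, 255, 11, 14], 104), ([0, 377, 7, 6], 31), ([304, 383, 25, 14], 182), ([293, 385, 9, 13], 62), ([335, 398, 9, 16], 66), ([335, 418, 17, 5], 46), ([336, 428, 29, 52], 720), ([311, 442, 9, 25], 51)]
```

View pics/top9.png

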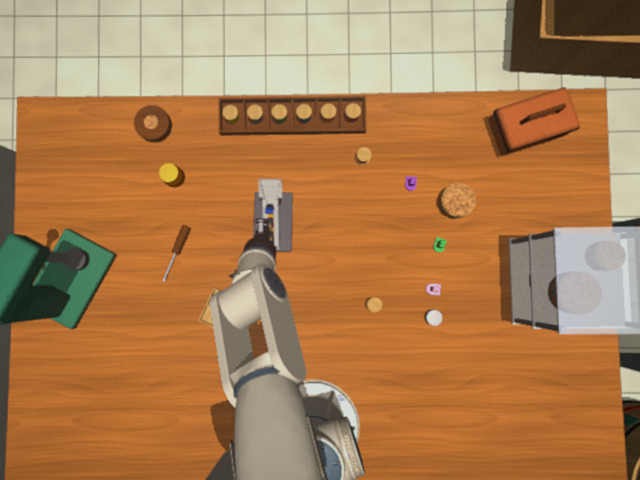

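```bash
python3 -c "
from rig import r
print(r.sign_off())"
```

```text
the job is handed in; nothing more can be done
None
```

Both clasps are in the rail nose first, the follower is at its stop, and the keeper is locked behind them. I handed the job in at about 34 s.

**What I did:** I placed clasp A on the ramp and slid it under the lips. I then loaded clasp B behind it and used B to push both home. The push ran at about 5–7 N and reached about 12 N once the follower was on its stop. I lowered the keeper into the slot at about rail x = 24 mm, turned it 90°, let go and backed the arm away.

**Last checks:**

| Item | Measured (rail frame) | Expected |
|---|---|---|
| Clasp A lug centre | x ≈ 103.7 mm | 104 mm |
| Clasp B lug centre | x ≈ 64.2 mm | 64 mm |
| Keeper tab top | z ≈ 40.2 mm | 40.5 mm when seated on the lips |

- **Keeper:** its tab lies across the rail, so the bar should be under both lips. The bar itself was not visible.
- **Follower:** in the pictures it sits against the bottom cap.
- **Contact:** the force on the tool was about zero after release.
- **Bench:** comparing overhead pictures from before and after, only the clasps and keeper had moved. The arm partly hid the rivet tray in the last picture, so I could not fully check it.

**One mistake:** after releasing clasp A, I turned the tool the wrong way in free air. The last joint read 3.02, its range limit, before I reversed it. Nothing was touched, but a joint passing its range is a fail condition, and I can't tell from the readings whether that counted.

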